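# Set up the cake-cooling stand: snug its clamp, then lock on the bracket arms

### The job

Set up the cooling stand for the ring cakes. First crank the hold-down clamp's screw clockwise until its pad meets the stand's foot, then snug it about another half turn by feel, without forcing it. Then hang every loose bracket arm in a slot of the stand's rail (one arm per slot, any slot), pressing each down until it clicks fully home; leave the stand where it stands and the tins and other things undisturbed.

Things in the scene. Friction and masses are not known exactly. Their poses are not given: they have to be found in the camera images.
- stand: Loose metal stand, 3 kg, its foot already under the clamp pad. Origin on the counter below the middle of the rail's front face; x points away from the robot through the rail, y along the rail, z up. Foot: 12 thick, x -60 to 140, y -155 to 155. Rail: upright sheet 5 thick (x 0 to 5), 310 wide, top at z 171, four slots 22 wide and 44 tall (z 115 to 159) at y -120, -40, 40, 120.
- slot0 (a point): Middle of the lower lip of the slot at stand y -120, at the rail's front face, 115 above the counter; axes as the stand's.
- slot1 (a point): The same for the slot at y -40. Behind the rail below every slot is a white sprung catch: an arm's hook being lowered stops on it about 12 above home and must be pushed down past it with 5 to 10 N, when the catch snaps over the hook and holds it.
- slot2 (a point): The same for the slot at y 40.
- slot3 (a point): The same for the slot at y 120.
- bracket0: Steel bracket arm, 180 to 280 g, may be absent. Stands on its flat underside. Origin at the underside below the middle of the arm; x along the arm towards the hook, z up. Arm: x -60 to 40, 22 wide, 30 tall: grip it here from above, across its width. Front end turned up to z 44 (x -60 to -52). Back block: x 40 to 60, 26 wide, 58 tall; its flat top is the place to press.
- bracket1: Arm like bracket0, may be absent. The hook of every arm, behind its block: a bar 16 wide, z 50 to 58, reaching to x 74, then a tongue 16 wide from there down to z 24, x 66.5 to 75, so that 6.5 is free between block and tongue for the 5 thick rail.
- bracket2: Arm like bracket0, may be absent. To mount an arm: its x parallel to the stand's x, the arm on the robot's side, origin about 30 above home; push the hook through the slot until the block meets the rail, lower it until it stops on the catch, then press the block's top down.
- bracket3: Arm like bracket0, may be absent. Home of an arm: its origin at x -60, z 65 in the stand's frame and y that of the slot, its bar resting on the slot's lower lip; the free end droops about 2 (0.04 rad).
- clamp_crank (a joint): Turn of the clamp's crank, rad; grows as it turns clockwise seen from above, which lowers the screw, crank and pad by 20 mm per full turn (0 is fully raised, about 20 fully down). Friction 0.22 N m, does not run back by itself.
- pad_face (a point): Middle of the underside of the clamp's round black pad (42 in diameter) on the screw axis, 54 above the counter when the joint reads 0. It sinks with the screw until it meets the stand's foot, whose top is 12 above the counter. The pad is sprung: after it meets the foot, each further mm of the screw adds about 4 N (80 N per turn).
- clamp: Grey iron hold-down clamp, bolted to the counter. Origin on the counter below the screw's axis; z up, its column stands at x 70 to 100, 125 tall, with an arm back over the screw axis.
- ring_tin: Ring cake in a plain metal tin, 170 across, 60 tall. Bystander, to be left alone. Origin under its middle.
- red_tin: Cake in a dark red tin, 150 across, 55 tall. Bystander, to be left alone. Origin under its middle.
- green_tin: Cake in a pale green mould, 120 across, 55 tall. Bystander, to be left alone. Origin under its middle.
- tart: Golden tartlet in a low dark tin, 100 across, 22 tall. Bystander, to be left alone. Origin under its middle.
- dark_tart: Dark tart in a low dark tin, 150 across, 22 tall. Bystander, to be left alone. Origin under its middle.
- jam_jar: Squat jar, 66 across, 60 tall. Bystander, to be left alone. Origin under its middle.
- pastry_brush: Pastry brush lying flat. Bystander, to be left alone. Origin under its middle.
- clamp_knob: Middle of the crank's black upright knob, a cylinder 24 in diameter and 44 tall that spins freely on the crank, 45 from the screw axis; the crank bar is 23 below this point. It is 254 above the counter when the joint reads 0 and sinks with the screw.
Not all that is in view belongs to the job. What is shaped like the bracket3 but turquoise is not meant.

How it is judged:
By the outcome, as a careful person would: the job done as asked, in the order asked, and still so for the second after the job is handed in, with the robot touching nothing.
Of bracket0, bracket1, bracket2, bracket3 only 3 to 4 are there at a start; the rules pass over those that are not, and their reading is None.
At some moment in a run one of bracket0, bracket1, bracket2, bracket3 may be knocked a few centimetres aside while the robot is not near it.
It also fails if it takes over 210 s, if anything falls off the work surface, if the arm or the gripper's body presses on something with over 40 N, if the wrist force passes 120 N, or if a joint passes its speed limit or range.

### The arm

A 7-joint arm with a two-finger parallel gripper is mounted at the origin on the work surface. World frame = base frame: x ahead of the robot, y to its left, z up, the work surface at z = 0. Lengths are in mm, angles in rad, forces in N, time in s.
With the tool pointing down it reaches from about 400 to 875 mm from the base axis. Payload 4.4 kg.
Tool frame: the origin (TCP) lies midway between the tips of the shut fingers; the grasp point (between the pads) lies 19 mm behind it (ctrl.grip_point_offset is the distance from the TCP to the grasp point, in mm); z points along the fingers, x is the direction in which the jaws open and shut, and the axes are right-handed (so a half turn about z gives the same grasp; the last joint's range is limited). The gripper opens to 85 mm and grips with 20 to 120 N. Pads are 22 mm wide; open, the fingers measure 114 mm over their backs; the gripper's body (76 mm by 85 mm) begins 54 mm behind the grasp point. The pads swing forward as they close: fully open they stand 13 mm farther back than shut.
Start: joints at [1.035, 0.628, 0.038, 1.517, -0.027, 0.996, -0.02], TCP at [294.288, -579.579, 231.313] pointing down, gripper open.
Joint ranges: [-3.06, 3.06], [-0.37, 2.12], [-1.25, 1.32], [0.18, 2.47], [-1.1, 4.24], [0.23, 1.98], [-2.94, 2.94]. Speed limits (rad/s): [2.57, 2.57, 3.14, 3.14, 3.14, 3.14, 3.14].

### API

Orientations are given as [roll, pitch, yaw] about the fixed x, y, z axes, in that order (R = Rz(yaw) Ry(pitch) Rx(roll)).
In Python, from cell import ctrl, viewer gives the robot as it stands.
- The arm moves only by the tool apply_moves, never from a script. Its argument "series" is a list that holds one entry, the list of rows, each a list of 6 numbers: the shift along the tool's x, y, z normalised to -1 to 1, where 1 is 50 mm, then the turn, a rotation vector about the tool's x, y, z normalised to -1 to 1, where 1 is 6 degrees. In form: [[[tx, ty, tz, rx, ry, rz], ...]]. A call has exactly 5 rows; each row shifts and turns the commanded pose from where the row before left it, along the tool's axes as they then stand; what a row does not reach is not made up. A row lasts 1/8 s, in which the tool goes at most 62.5 mm and 10.7 degrees, less where a joint would pass 70% of its speed; a pose out of reach is approached as far as the arm can. A call with a number of a shift or a turn outside -1 to 1 is refused whole. A call with a gripper value outside its range is refused whole. "claw" is the gripper command: -1 is shut, 1 is fully open, values between are in proportion, set as the call begins (left out, the last holds). The fingers move at their own pace and stop on an object; the grip force is fixed at half the most. Time passes only in rows, so rows that do not move let the fingers close, or fill a call up. It gives the time, the measured TCP pose, the force and the opening at its end, in the units of the state.
- ctrl.read_state(): the state, without advancing time (a new reading comes with each control period).
- viewer.get_image(name): name is "scene" or "top"; returns the picture (420x560x3 uint8, blue, green, red); there is no depth.
- viewer.camera_info(name): a dict with "K" (3x3 intrinsics, pixels), "R" (3x3) and "t" (3): a world point X has camera coordinates R X + t. Camera axes: x right, y down, z forward; pixel columns grow to the right and rows downward; lengths in mm; the calibration is good to about 2 mm. A picture is of the moment at which its call begins. camera_info takes no time and is no camera call.
- ctrl.finish_job(): hands the job in, once; it reports no verdict.
Trained networks look in the newest picture that a camera, given by its name, has taken for a name from the list of things; names that differ only in an ending like _2 or _b are one class to them, and where a whole thing is asked for, a point or a joint stands for the part that bears it (a point fixed in the world has none). Each returns a list of dicts, best first, with "score" (0 to 1); they miss things now and then, are a little off and sometimes report something else, mostly with a low value. They report only what shows in the picture. A call takes as long as a camera call. They do not tell look-alikes from the thing itself.
- viewer.find_in(camera, label): "location" ([column, row] as shares, 0 to 1, of the picture: columns of its width, rows of its height, amid what is visible of it).
The state is a dict: "clock": time; "qpos": joint angles; "qd": joint speeds; "tau": joint torques, N m; "eef_pos": TCP position; "tool_rot": TCP orientation; "force": force on the tool from outside, world axes, zero at the start; "torque": the same for the moment, N m; "width": finger opening in mm.
Only numpy, scipy, OpenCV 4.12 (cv2) and the standard library are available. Lean on these libraries where they do the work, as an engineer would, in place of code of your own. Each camera call takes 0.05 s, during which the arm holds its last target. There are 200 camera calls.

## Working session

There is one attempt and no reset: what is moved stays moved. The work goes in short steps, Python scripts to look and compute and a tool call to move; the robot and the scene stay as the last step left them, time stands still between calls to the robot, and variables do not carry over. Pictures are saved under pics/ and viewed, about 12 in all and at most 16, crops included, and the job is handed in when it is done.

Besides the shell and the picture viewer there is one more tool, called after ">>>" by a JSON object that holds its "fn" and its "kwargs", one argument or row to a line. apply_moves: Moves the arm, as the interface text tells. Scaled input: -1 to 1 covers 50 mm each way for a shift and 6 degrees each way for a turn. Its arguments: {"type":"object","properties":{"series":{"type":"array","items":{"type":"array","items":{"type":"array","items":{"type":"number"}}}},"claw":{"type":"number"}},"required":["series"]}

```bash
ls; mkdir -p pics; python3 - <<'E'
from cell import ctrl, viewer
import cv2
for n in("scene","top"):
    cv2.imwrite(f"pics/{n}0.png",viewer.get_image(n)); c=viewer.camera_info(n); print(n,c)
s=ctrl.read_state(); print(s)
for n in("scene","top"):
    for l in("stand","bracket0","clamp","clamp_knob","pad_face","slot0"):
        print(n,l,[(round(d['score'],2),[round(d['location'][0]*560),round(d['location'][1]*420)]) for d in viewer.find_in(n,l)])
E
```

```text
pics
scene {'K': array([[448.52845521,   0.        , 282.4452073 ],
       [  0.        , 448.52845521, 214.46257214],
       [  0.        ,   0.        ,   1.        ]]), 'R': array([[ 0.43975781,  0.89811586, -0.00098084],
       [ 0.72631381, -0.35627779, -0.58782172],
       [-0.52828147,  0.2577868 , -0.8089899 ]]), 't': array([-207.15420415, -224.97416584, 1889.40671164])}
top {'K': array([[453.87391919,   0.        , 276.91819601],
       [  0.        , 453.87391919, 210.40978507],
       [  0.        ,   0.        ,   1.        ]]), 'R': array([[-0.00594673, -0.99982857, -0.01753473],
       [-0.9814771 ,  0.00919358, -0.19135875],
       [ 0.19148715,  0.01607198, -0.98136352]]), 't': array([  10.47157269,  483.17548754, 1534.23502775])}
{'clock': 0.1, 'qpos': array([ 1.03519679,  0.62928622,  0.03844739,  1.51825861, -0.02699408,
        0.99631574, -0.02001912]), 'qd': array([-0.00156547, -0.00155806, -0.00062683, -0.00209191, -0.00046301,
        0.00042367, -0.00131535]), 'tau': array([ 2.51920326e-03, -5.64537048e+01,  1.23043556e+00, -1.93974048e+01,
        1.13019190
[... 190 characters left out ...]
ray([-0.4648786 ,  0.48049415, -0.90405038]), 'torque': array([-0.06420347,  0.0184333 ,  0.00029756]), 'width': 85.27324326328585}
scene stand [(0.91, [281, 268])]
scene bracket0 [(0.89, [199, 269]), (0.84, [352, 199]), (0.71, [338, 165]), (0.54, [376, 230]), (0.27, [228, 338])]
scene clamp [(0.6, [303, 283])]
scene clamp_knob []
scene pad_face []
scene slot0 [(0.79, [280, 273]), (0.34, [297, 259])]
top stand [(0.96, [294, 191])]
top bracket0 [(0.73, [187, 185]), (0.72, [367, 226]), (0.67, [185, 232]), (0.64, [174, 286])]
top clamp [(0.88, [286, 152])]
top clamp_knob [(0.64, [296, 139]), (0.56, [286, 150])]
top pad_face [(0.62, [282, 170]), (0.45, [295, 140])]
top slot0 [(0.94, [292, 187])]
```

```bash
python3 - <<'E'
import cv2
a=cv2.imread("pics/scene0.png");b=cv2.imread("pics/top0.png")
cv2.imwrite("pics/s1.png",cv2.resize(a[110:360,130:450],(800,625)[:2] and (768,600),interpolation=cv2.INTER_CUBIC))
cv2.imwrite("pics/t1.png",cv2.resize(b[80:330,120:440],(768,600),interpolation=cv2.INTER_CUBIC))
E
```

```text
(no output)
```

View pics/s1.png

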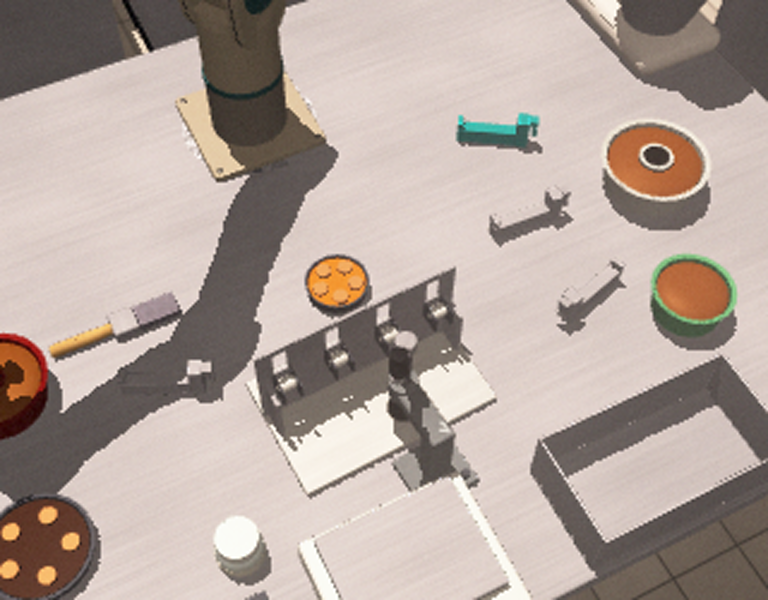

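View pics/t1.png

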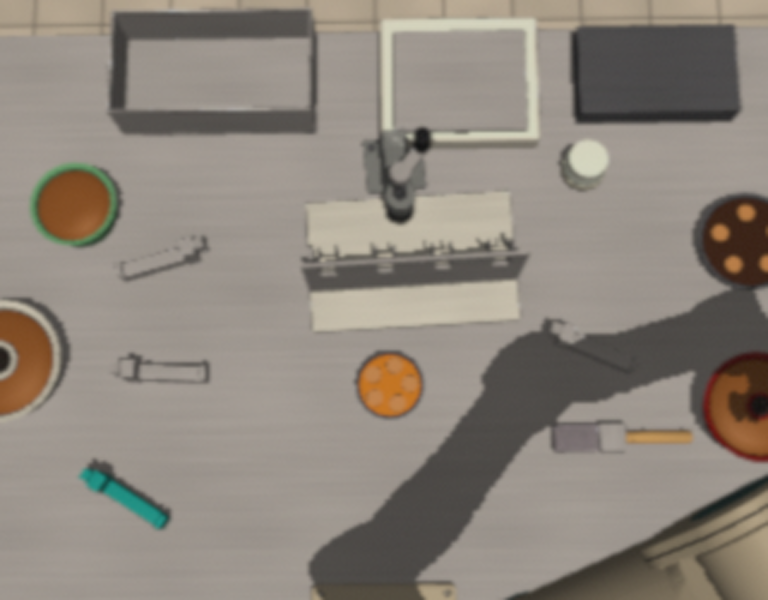

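```bash
cat > h.py <<'E'
import numpy as np, cv2
from cell import ctrl, viewer
from scipy.spatial.transform import Rotation as Ro
C={n:viewer.camera_info(n) for n in("scene","top")}
def proj(n,X):
    c=C[n]; p=(np.atleast_2d(X)@c["R"].T+c["t"])@c["K"].T; return p[:,:2]/p[:,2:]
def ray(n,uv,z):
    c=C[n]; o=-c["R"].T@c["t"]; d=c["R"].T@np.linalg.inv(c["K"])@np.array([uv[0],uv[1],1.]); return o+d*(z-o[2])/d[2]
def tri(uvs,uvt):
    A=[];b=[]
    for n,uv in(("scene",uvs),("top",uvt)):
        c=C[n];o=-c["R"].T@c["t"];d=c["R"].T@np.linalg.inv(c["K"])@np.array([uv[0],uv[1],1.]);d/=np.linalg.norm(d)
        P=np.eye(3)-np.outer(d,d);A.append(P);b.append(P@o)
    return np.linalg.lstsq(np.vstack(A),np.hstack(b),rcond=None)[0]
tc=lambda u,v:(120+u/2.4,80+v/2.4)
sc=lambda u,v:(130+u/2.4,110+v/2.4)
def pose(x,y,yaw): return lambda P:(np.atleast_2d(P)*1.0)@Ro.from_euler('z',yaw).as_matrix().T+[x,y,0]
E
python3 - <<'E'
from h import *
np.set_printoptions(precision=1,suppress=True)
for n in C: print(n,-C[n]["R"].T@C[n]["t"])
for p in[(306,204),(511,192),(519,318),(313,331)]: print("foot",ray("top",tc(*p),12))
for p in[(312,494),(495,400)]: print("footS",ray("scene",sc(*p),12))
for p in[(302,262),(528,254)]: print("railtop",ray("top",tc(*p),171))
for p in[(256,362),(454,269)]: print("railtopS",ray("scene",sc(*p),171))
print("knob?",ray("top",tc(422,139),254),tri(sc(404,342),tc(422,139)),ray("scene",sc(404,342),270))
for p in[(399,208)]: print("pad",ray("top",tc(*p),54),ray("top",tc(*p),180))
for nm,a,b in[("L1",(122,270),(203,245)),("L2",(208,372),(118,368)),("R",(631,366),(550,328)),("turq",(165,520),(90,475))]:
    A=ray("top",tc(*a),40);B=ray("top",tc(*b),55);d=B-A;print(nm,A,B,np.hypot(*d[:2]),np.arctan2(d[1],d[0]))
E
```

```text
scene [1252.6 -381.2 1396.1]
top [ 180.5  -18.6 1598.3]
foot [659.3 113.3  12. ]
foot [ 674.7 -197.2   12. ]
foot [ 480.5 -203.3   12. ]
foot [463.7 101.7  12. ]
footS [ 685.2 -186.7   12. ]
footS [670.2 110.1  12. ]
railtop [530. 105. 171.]
railtop [ 538.  -199.5  171. ]
railtopS [ 551. -199.  171.]
railtopS [534.8 105.3 171. ]
knob? [672.1 -56.9 254. ] [664.9 -50.3 280.5] [661.2 -41.1 270. ]
pad [638.9 -27.2  54. ] [601.5 -26.5 180. ]
L1 [552.7 382.1  40. ] [585.5 260.5  55. ] 125.98581093105204 -1.3069844569834674
L2 [399.9 251.3  40. ] [404.6 378.4  55. ] 127.20530083760448 1.533316904994559
R [ 403.5 -358.5   40. ] [ 457.3 -242.2   55. ] 128.1945581922974 1.1370370610881675
turq [189.9 307.1  40. ] [252.8 412.   55. ] 122.2937827009769 1.0308319178393488
```

```bash
cat >> h.py <<'E'
def crop(im,c,w,k=None,W=400):
    c=np.round(c).astype(int); k=W/w
    M=np.array([[k,0,-k*(c[0]-w/2)],[0,k,-k*(c[1]-w/2)]]); return cv2.warpAffine(im,M,(W,W),flags=cv2.INTER_CUBIC),M
def draw(o,M,n,pts,col,closed=True):
    p=proj(n,pts)@M[:,:2].T+M[:,2]; cv2.polylines(o,[np.round(p*8).astype(int)],closed,col,1,cv2.LINE_AA,3)
def circ(c,r): a=np.linspace(0,6.283,40)[:-1]; return np.c_[c[0]+r*np.cos(a),c[1]+r*np.sin(a),0*a+c[2]]
E
cat > ov.py <<'E'
from h import *
import sys
def clampov(ax,ay,phi,q,sx,sy,syaw,out,imgs=("pics/scene0.png","pics/top0.png")):
    R=[]
    for n,f in zip(("scene","top"),imgs):
        o,M=crop(cv2.imread(f),proj(n,[ax,ay,150])[0],100)
        dz=-20*q/6.2832
        draw(o,M,n,circ((ax,ay,54+dz),21),(0,255,0))
        k=np.array([ax+45*np.cos(phi),ay+45*np.sin(phi),254+dz])
        for z in(22,-22): draw(o,M,n,circ(k+[0,0,z],12),(0,0,255))
        draw(o,M,n,[[ax,ay,54+dz],[ax,ay,231+dz],k-[0,0,23]],(255,0,255),False)
        S=pose(sx,sy,syaw)
        draw(o,M,n,S([[-60,-155,12],[140,-155,12],[140,155,12],[-60,155,12]]),(255,128,0))
        draw(o,M,n,S([[0,-155,171],[5,-155,171],[5,155,171],[0,155,171]]),(255,128,0))
        for y in(-120,-40,40,120): draw(o,M,n,S([[0,y-11,115],[0,y+11,115],[0,y+11,159],[0,y-11,159]]),(0,255,255))
        R.append(o)
    cv2.imwrite(out,np.hstack(R))
E
python3 - <<'E'
from ov import *
clampov(639,-27,np.arctan2(-30,33),0,537,-48,.048,"pics/c1.png")
E
```

```text
(no output)
```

View pics/c1.png

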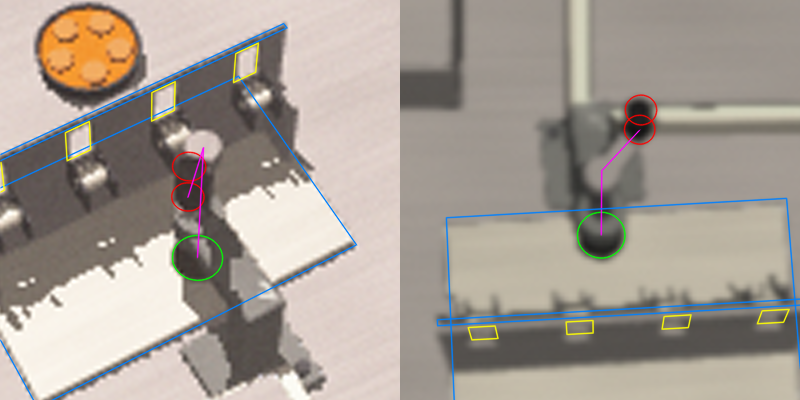

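```bash
python3 - <<'E'
from ov import *
np.set_printoptions(precision=1,suppress=True)
def back(n,u,v):
    c=np.round(proj(n,[639,-27,150])[0]); return c-50+np.array([u,v])/4
a=back("scene",204,145)
for v in(106,109,112):
    b=back("top",240,v); X=tri(a,b); print(X,proj("scene",X)-a,proj("top",X)-b)
print(ray("top",back("top",240,109),276),ray("scene",a,276), ray("top",back("top",203,170),231), ray("top",back("top",201,240),54))
clampov(637,-22,np.arctan2(-28,35),0,537,-48,.048,"pics/c2.png")
E
```

```text
[670.  -50.9 295.6] [[-2.   0.3]] [[-1.8 -0.7]]
[668.7 -50.5 293.2] [[-2.2  0.3]] [[-1.9 -0.7]]
[667.3 -50.2 290.9] [[-2.3  0.3]] [[-2.1 -0.8]]
[672.7 -56.9 276. ] [661.4 -39.2 276. ] [639.2 -28.4 231. ] [634.  -27.2  54. ]
```

View pics/c2.png

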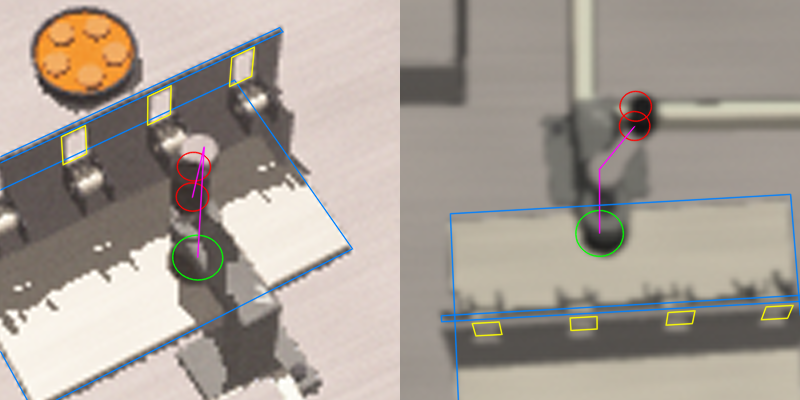

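```bash
python3 - <<'E'
from h import *
R=[]
for n,f in(("scene","pics/scene0.png"),("top","pics/top0.png")):
    o,M=crop(cv2.imread(f),proj(n,[639,-27,200])[0],50); print(np.round(proj(n,[639,-27,200])[0]))
    R.append(cv2.convertScaleAbs(o,alpha=1.6,beta=15))
cv2.imwrite("pics/c3.png",np.hstack(R))
E
```

```text
[298. 257.]
[286. 154.]
```

View pics/c3.png

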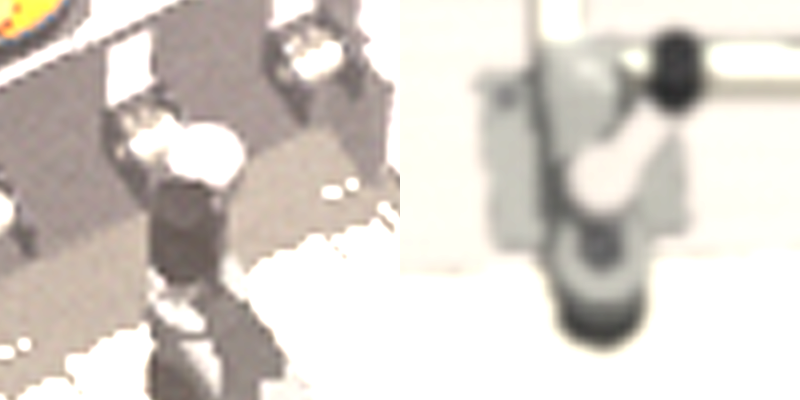

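```bash
python3 - <<'E'
from ov import *
np.set_printoptions(precision=1,suppress=True)
for nm,a,b in[("knob",(296.2,260),(295.6,137.75)),("hub",(298.6,251),(286,152.1))]:
    X=tri(a,b); print(nm,X,proj("scene",X)-a,proj("top",X)-b)
for z in(254,244): print(ray("scene",(296.2,260),z),ray("top",(295.6,137.75),z))
print(ray("scene",(298.6,251),236),ray("top",(286,152.1),236))
print("pad edge", ray("top",(261+200/8,129+348/8),50),ray("top",(261+157/8,129+300/8),50),ray("top",(261+247/8,129+300/8),50))
E
```

```text
knob [672.9 -55.  254.8] [[-0.4  0.1]] [[-0.4 -0.1]]
hub [634.9 -25.7 228.5] [[-0.1  0. ]] [[-0.1 -0. ]]
[672.8 -53.6 254. ] [672.7 -56.1 254. ]
[667.7 -50.7 244. ] [676.4 -56.4 244. ]
[639.  -27.7 236. ] [632.3 -25.9 236. ]
pad edge [618.7 -26.2  50. ] [641.   -7.3  50. ] [640.5 -47.2  50. ]
```

```bash
cat > plan.py <<'E'
from h import *
def rot(yaw): return Ro.from_euler('xyz',[np.pi,0,yaw])
def state():
    s=ctrl.read_state(); return s['eef_pos'],Ro.from_euler('xyz',s['tool_rot']),s
def rows(p,R,tp,tyaw,n):
    """n equal rows from pose p,R to tp,tyaw; list of normalised rows, rounded; returns also end pose"""
    T=rot(tyaw); w=(R.inv()*T).as_rotvec(); out=[]; d=(np.array(tp)-p)/n
    for i in range(n):
        r=np.round(np.r_[R.inv().apply(d)/50,w/n/np.radians(6)],3); out.append(r.tolist())
        R=R*Ro.from_rotvec(w/n)
    assert np.abs(out).max()<=1,out
    return out,np.array(tp,float),T
def show(o):
    for i in range(0,len(o),5): print(str([o[i:i+5]]).replace(' ',''))
E
python3 - <<'E'
from plan import *
p,R,s=state()
o,p,R=rows(p,R,[672.8,-55,330],-1.523,15); show(o)
E
```

```text
[[[-0.395,-0.767,-0.132,-0.0,-0.0,0.269],[-0.417,-0.755,-0.132,-0.0,-0.0,0.269],[-0.438,-0.743,-0.132,-0.0,-0.0,0.269],[-0.458,-0.731,-0.132,-0.0,-0.0,0.269],[-0.479,-0.717,-0.132,-0.0,-0.0,0.269]]]
[[[-0.499,-0.704,-0.132,-0.0,-0.0,0.269],[-0.518,-0.689,-0.132,-0.0,-0.0,0.269],[-0.538,-0.674,-0.132,-0.0,-0.0,0.269],[-0.556,-0.659,-0.132,-0.0,-0.0,0.269],[-0.575,-0.643,-0.132,-0.0,-0.0,0.269]]]
[[[-0.592,-0.627,-0.132,-0.0,-0.0,0.269],[-0.61,-0.61,-0.132,-0.0,-0.0,0.269],[-0.627,-0.592,-0.132,-0.0,-0.0,0.269],[-0.643,-0.575,-0.132,-0.0,-0.0,0.269],[-0.659,-0.556,-0.132,-0.0,-0.0,0.269]]]
```

>>> {"fn": "apply_moves", "kwargs": {
  "series": [
    [[-0.395, -0.767, -0.132, 0, 0, 0.269], [-0.417, -0.755, -0.132, 0, 0, 0.269], [-0.438, -0.743, -0.132, 0, 0, 0.269], [-0.458, -0.731, -0.132, 0, 0, 0.269], [-0.479, -0.717, -0.132, 0, 0, 0.269]]
  ],
  "claw": 0
}}

```text
clock: 1.32
eef_pos: [421.3, -403.6, 264.7]
tool_rot: [-3.141, -0.0, -1.243]
force: [0.3, -0.1, 0.5]
width: 42.8
```

>>> {"fn": "apply_moves", "kwargs": {
  "series": [
    [[-0.499, -0.704, -0.132, 0, 0, 0.269], [-0.518, -0.689, -0.132, 0, 0, 0.269], [-0.538, -0.674, -0.132, 0, 0, 0.269], [-0.556, -0.659, -0.132, 0, 0, 0.269], [-0.575, -0.643, -0.132, 0, 0, 0.269]]
  ]
}}

```text
clock: 1.95
eef_pos: [547.4, -228.7, 297.7]
tool_rot: [-3.141, -0.0, -1.384]
force: [-0.0, -0.6, 0.1]
width: 42.9
```

>>> {"fn": "apply_moves", "kwargs": {
  "series": [
    [[-0.592, -0.627, -0.132, 0, 0, 0.269], [-0.61, -0.61, -0.132, 0, 0, 0.269], [-0.627, -0.592, -0.132, 0, 0, 0.269], [-0.643, -0.575, -0.132, 0, 0, 0.269], [-0.659, -0.556, -0.132, 0, 0, 0.269]]
  ]
}}

```text
clock: 2.58
eef_pos: [673.6, -53.9, 330.6]
tool_rot: [-3.141, -0.0, -1.524]
force: [0.3, -0.6, 0.2]
width: 43.0
```

```bash
python3 - <<'E'
from plan import *
p,R,s=state()
print(p,s['tool_rot'],s['force'],s['width'],s['qpos'],s['clock'])
o,p,R=rows(p,R,[672.8,-55,239],-1.523,5); show(o)
E
```

```text
[673.59972997 -53.94275718 330.64563004] [-3.14136640e+00 -1.63246480e-04 -1.52449021e+00] [ 0.27947121 -0.59742245  0.17101452] 42.96911311240175 [-0.02210251  0.59447183  0.11110589  1.29884632 -0.06530793  1.25153331
 -1.4339197 ] 2.575
[[[0.004,0.003,0.367,-0.0,-0.0,-0.003],[0.004,0.003,0.367,-0.0,-0.0,-0.003],[0.004,0.003,0.367,-0.0,-0.0,-0.003],[0.004,0.003,0.367,-0.0,-0.0,-0.003],[0.004,0.003,0.367,-0.0,-0.0,-0.003]]]
```

>>> {"fn": "apply_moves", "kwargs": {
  "series": [
    [[0.004, 0.003, 0.362, 0, 0, 0], [0.004, 0.003, 0.362, 0, 0, 0], [0.004, 0.003, 0.362, 0, 0, 0], [0.004, 0.003, 0.362, 0, 0, 0], [0.004, 0.003, 0.362, 0, 0, 0]]
  ]
}}

```text
clock: 3.2
eef_pos: [672.2, -56.1, 239.3]
tool_rot: [-3.142, 0.0, -1.524]
force: [0.1, 0.6, -0.3]
width: 42.5
```

>>> {"fn": "apply_moves", "kwargs": {
  "series": [
    [[0, 0, 0, 0, 0, 0], [0, 0, 0, 0, 0, 0], [0, 0, 0, 0, 0, 0], [0, 0, 0, 0, 0, 0], [0, 0, 0, 0, 0, 0]]
  ],
  "claw": -1
}}

```text
clock: 3.82
eef_pos: [671.4, -56.3, 239.0]
tool_rot: [3.139, -0.0, -1.524]
force: [-1.6, -1.0, -12.2]
width: 22.9
```

```bash
python3 - <<'E'
from plan import *
p,R,s=state(); print(p,s['force'],s['torque'],s['width'])
E
```

```text
[671.39244521 -56.29858066 239.03437765] [ -1.61677274  -0.9906465  -12.20374611] [-0.12191209  0.23376968 -0.00284558] 22.941995469479092
```

```bash
cat > crank.py <<'E'
from plan import *
import sys
def crank(ax,ay,p0,step,n,r=45,yaw=-1.524,pn=None):
    """relative rows along circle starting at the angle of p0; p0 assumed the commanded pose"""
    a0=np.arctan2(p0[1]-ay,p0[0]-ax); T=rot(yaw); prev=np.array(p0,float); o=[]
    for i in range(1,n+1):
        a=a0-np.radians(step)*i; q=np.array([ax+r*np.cos(a),ay+r*np.sin(a),p0[2]-20*step*i/360])
        d=np.round(T.inv().apply(q-prev)/50,3); prev=prev+T.apply(d*50); o.append(d.tolist()+[0,0,0])
    print("a0",np.degrees(a0),"r0",np.hypot(p0[0]-ax,p0[1]-ay)); show(o)
E
python3 - <<'E'
from crank import *
crank(637.2,-27,[672,-56.2,239.2],20,10)
E
```

```text
a0 -39.99935540244161 r0 45.427744826262256
[[[0.184,0.255,0.022,0,0,0],[0.093,0.298,0.022,0,0,0],[-0.015,0.312,0.023,0,0,0],[-0.12,0.289,0.022,0,0,0],[-0.212,0.23,0.022,0,0,0]]]
[[[-0.278,0.143,0.022,0,0,0],[-0.31,0.04,0.023,0,0,0],[-0.305,-0.069,0.022,0,0,0],[-0.263,-0.168,0.022,0,0,0],[-0.19,-0.249,0.022,0,0,0]]]
```

>>> {"fn": "apply_moves", "kwargs": {
  "series": [
    [[0.184, 0.255, 0.022, 0, 0, 0], [0.093, 0.298, 0.022, 0, 0, 0], [-0.015, 0.312, 0.023, 0, 0, 0], [-0.12, 0.289, 0.022, 0, 0, 0], [-0.212, 0.23, 0.022, 0, 0, 0]]
  ]
}}

```text
clock: 4.45
eef_pos: [603.3, -59.2, 233.6]
tool_rot: [-3.139, -0.004, -1.526]
force: [5.6, -4.7, -19.3]
width: 22.9
```

```bash
python3 - <<'E'
from plan import *
p,R,s=state(); print(p,s['tool_rot'],s['force'],s['torque'],s['width'])
d=p[:2]-[637.2,-27];print(np.hypot(*d),np.degrees(np.arctan2(d[1],d[0])))
E
```

```text
[603.25593815 -59.22903723 233.64818802] [-3.13931631 -0.00385153 -1.52637779] [  5.58034844  -4.66114675 -19.29679078] [-0.72960641 -1.12065846 -0.02800825] 22.85932427494846
46.807159449374474 -136.48461657409905
```

>>> {"fn": "apply_moves", "kwargs": {
  "series": [
    [[-0.278, 0.143, 0.026, 0, 0, 0], [-0.31, 0.04, 0.026, 0, 0, 0], [-0.305, -0.069, 0.026, 0, 0, 0], [-0.263, -0.168, 0.026, 0, 0, 0], [-0.19, -0.249, 0.026, 0, 0, 0]]
  ]
}}

```text
clock: 5.08
eef_pos: [612.7, 10.1, 227.8]
tool_rot: [3.137, -0.002, -1.525]
force: [-4.3, -6.1, -8.3]
width: 22.0
```

```bash
python3 - <<'E'
from crank import *
p,R,s=state(); print(p,s['tool_rot'],s['force'],s['torque'],s['width'])
d=p[:2]-[637.2,-27];print(np.hypot(*d),np.degrees(np.arctan2(d[1],d[0])))
a=np.radians(-240);crank(637.2,-27,[637.2+45*np.cos(a),-27+45*np.sin(a),228],20,15)
E
```

```text
[612.68916862  10.13114653 227.80747571] [ 3.13729464e+00 -2.31795277e-03 -1.52482960e+00] [-4.26520281 -6.10571201 -8.25332674] [-1.20846071  0.7409877  -0.05321394] 22.006377674213574
44.49160479821113 123.42940560184498
a0 120.00000000000001 r0 44.999999999999986
[[[-0.093,-0.298,0.022,0,0,0],[0.015,-0.313,0.022,0,0,0],[0.12,-0.288,0.023,0,0,0],[0.212,-0.23,0.022,0,0,0],[0.278,-0.143,0.022,0,0,0]]]
[[[0.31,-0.04,0.022,0,0,0],[0.305,0.069,0.023,0,0,0],[0.263,0.168,0.022,0,0,0],[0.189,0.249,0.022,0,0,0],[0.093,0.298,0.022,0,0,0]]]
[[[-0.014,0.313,0.022,0,0,0],[-0.121,0.288,0.023,0,0,0],[-0.212,0.23,0.022,0,0,0],[-0.277,0.143,0.022,0,0,0],[-0.31,0.04,0.022,0,0,0]]]
```

>>> {"fn": "apply_moves", "kwargs": {
  "series": [
    [[-0.093, -0.298, 0.024, 0, 0, 0], [0.015, -0.313, 0.024, 0, 0, 0], [0.12, -0.288, 0.024, 0, 0, 0], [0.212, -0.23, 0.024, 0, 0, 0], [0.278, -0.143, 0.024, 0, 0, 0]]
  ]
}}

```text
clock: 5.7
eef_pos: [677.4, -10.2, 222.3]
tool_rot: [3.137, 0.003, -1.522]
force: [-8.9, 3.0, -0.4]
width: 22.5
```

>>> {"fn": "apply_moves", "kwargs": {
  "series": [
    [[0.31, -0.04, 0.022, 0, 0, 0], [0.305, 0.069, 0.023, 0, 0, 0], [0.263, 0.168, 0.022, 0, 0, 0], [0.189, 0.249, 0.022, 0, 0, 0], [0.093, 0.298, 0.022, 0, 0, 0]]
  ]
}}

```text
clock: 6.32
eef_pos: [648.5, -71.6, 217.0]
tool_rot: [-3.133, -0.001, -1.523]
force: [7.5, 0.2, -12.7]
width: 22.7
```

```bash
python3 - <<'E'
from crank import *
p,R,s=state(); print(p,s['tool_rot'],s['force'],s['torque'],s['width'])
d=p[:2]-[637.2,-27];print(np.hypot(*d),np.degrees(np.arctan2(d[1],d[0])))
a=np.radians(-80);crank(637.2,-27,[637.2+45*np.cos(a),-27+45*np.sin(a),228],20,20)
E
```

```text
[648.48528328 -71.6467633  217.04523561] [-3.13310629e+00 -7.68188363e-04 -1.52344585e+00] [  7.49365737   0.16334354 -12.71459426] [ 0.15631077 -1.19646799 -0.02243991] 22.665153736800026
46.0509618961259 -75.81457607689008
a0 -80.0 r0 45.0
[[[-0.015,0.312,0.022,0,0,0],[-0.12,0.289,0.022,0,0,0],[-0.212,0.229,0.023,0,0,0],[-0.278,0.144,0.022,0,0,0],[-0.31,0.04,0.022,0,0,0]]]
[[[-0.305,-0.069,0.022,0,0,0],[-0.263,-0.169,0.023,0,0,0],[-0.189,-0.248,0.022,0,0,0],[-0.093,-0.299,0.022,0,0,0],[0.014,-0.312,0.022,0,0,0]]]
[[[0.121,-0.288,0.022,0,0,0],[0.212,-0.23,0.023,0,0,0],[0.277,-0.144,0.022,0,0,0],[0.31,-0.039,0.022,0,0,0],[0.305,0.068,0.022,0,0,0]]]
[[[0.263,0.169,0.023,0,0,0],[0.19,0.249,0.022,0,0,0],[0.093,0.298,0.022,0,0,0],[-0.015,0.312,0.022,0,0,0],[-0.12,0.289,0.022,0,0,0]]]
```

>>> {"fn": "apply_moves", "kwargs": {
  "series": [
    [[-0.015, 0.312, 0.022, 0, 0, 0], [-0.12, 0.289, 0.022, 0, 0, 0], [-0.212, 0.229, 0.023, 0, 0, 0], [-0.278, 0.144, 0.022, 0, 0, 0], [-0.31, 0.04, 0.022, 0, 0, 0]]
  ]
}}

```text
clock: 6.95
eef_pos: [591.2, -31.0, 211.3]
tool_rot: [3.141, -0.005, -1.527]
force: [-1.3, -6.2, -9.7]
width: 22.9
```

>>> {"fn": "apply_moves", "kwargs": {
  "series": [
    [[-0.305, -0.069, 0.022, 0, 0, 0], [-0.263, -0.169, 0.023, 0, 0, 0], [-0.189, -0.248, 0.022, 0, 0, 0], [-0.093, -0.299, 0.022, 0, 0, 0], [0.014, -0.312, 0.022, 0, 0, 0]]
  ]
}}

```text
clock: 7.58
eef_pos: [643.2, 16.2, 205.5]
tool_rot: [3.137, -0.001, -1.524]
force: [-7.1, -3.8, -3.4]
width: 22.3
```

```bash
python3 - <<'E'
from crank import *
p,R,s=state(); print(p,s['tool_rot'],s['force'],s['torque'],s['width'])
d=p[:2]-[637.2,-27];print(np.hypot(*d),np.degrees(np.arctan2(d[1],d[0])))
a=np.radians(80);crank(637.2,-27,[637.2+45*np.cos(a),-27+45*np.sin(a),228],16,20)
cv2.imwrite("pics/scene1.png",viewer.get_image("scene"))
E
```

```text
[643.16708782  16.16699119 205.49802458] [ 3.13702778e+00 -1.45530298e-03 -1.52382684e+00] [-7.05588311 -3.84843163 -3.39576507] [-0.91919888  1.45078422 -0.03314646] 22.347762774532026
43.577462813618546 82.12972843106529
a0 80.0 r0 45.0
[[[0.088,-0.234,0.018,0,0,0],[0.15,-0.201,0.018,0,0,0],[0.199,-0.152,0.017,0,0,0],[0.234,-0.091,0.018,0,0,0],[0.249,-0.023,0.018,0,0,0]]]
[[[0.246,0.046,0.018,0,0,0],[0.224,0.112,0.017,0,0,0],[0.184,0.17,0.018,0,0,0],[0.131,0.214,0.018,0,0,0],[0.066,0.242,0.018,0,0,0]]]
[[[-0.003,0.25,0.018,0,0,0],[-0.072,0.24,0.017,0,0,0],[-0.135,0.211,0.018,0,0,0],[-0.189,0.166,0.018,0,0,0],[-0.226,0.107,0.018,0,0,0]]]
[[[-0.247,0.04,0.017,0,0,0],[-0.249,-0.029,0.018,0,0,0],[-0.231,-0.096,0.018,0,0,0],[-0.196,-0.157,0.018,0,0,0],[-0.145,-0.204,0.018,0,0,0]]]
```

>>> {"fn": "apply_moves", "kwargs": {
  "series": [
    [[0.088, -0.234, 0.018, 0, 0, 0], [0.15, -0.201, 0.018, 0, 0, 0], [0.199, -0.152, 0.017, 0, 0, 0], [0.234, -0.091, 0.018, 0, 0, 0], [0.249, -0.023, 0.018, 0, 0, 0]]
  ]
}}

```text
clock: 8.25
eef_pos: [681.0, -23.9, 201.3]
tool_rot: [3.139, 0.005, -1.522]
force: [-5.9, 5.4, -3.6]
width: 22.8
```

>>> {"fn": "apply_moves", "kwargs": {
  "series": [
    [[0.246, 0.046, 0.018, 0, 0, 0], [0.224, 0.112, 0.017, 0, 0, 0], [0.184, 0.17, 0.018, 0, 0, 0], [0.131, 0.214, 0.018, 0, 0, 0], [0.066, 0.242, 0.018, 0, 0, 0]]
  ]
}}

```text
clock: 8.88
eef_pos: [648.9, -71.5, 197.1]
tool_rot: [-3.132, -0.001, -1.523]
force: [7.5, -0.1, -13.9]
width: 22.1
```

>>> {"fn": "apply_moves", "kwargs": {
  "series": [
    [[-0.003, 0.25, 0.018, 0, 0, 0], [-0.072, 0.24, 0.017, 0, 0, 0], [-0.135, 0.211, 0.018, 0, 0, 0], [-0.189, 0.166, 0.018, 0, 0, 0], [-0.226, 0.107, 0.018, 0, 0, 0]]
  ]
}}

```text
clock: 9.5
eef_pos: [595.4, -47.4, 192.5]
tool_rot: [-3.139, -0.006, -1.527]
force: [0.9, -8.6, -9.8]
width: 22.7
```

```bash
python3 - <<'E'
from crank import *
p,R,s=state()
for p,f in[((643.2,16.2),(-7.1,-3.8)),((681.3,-37.9),None),(p[:2],s['force'][:2])]:
    d=np.array(p)-[637.2,-27];a=np.arctan2(d[1],d[0]);print(p,np.hypot(*d),np.degrees(a), f is not None and np.dot(f,(np.sin(a),-np.cos(a))))
print(s['tool_rot'],s['force'],s['torque'],s['width'])
E
```

```text
(643.2, 16.2) 43.614676428927 82.09283729704154 -6.5097353287182225
(681.3, -37.9) 45.42708443208734 -13.883291937197061 False
[595.39619842 -47.35953841] 46.49804975405314 -154.0327136088523 -8.123172446533493
[-3.13906866 -0.00584506 -1.52742411] [ 0.86754305 -8.61282675 -9.8101296 ] [-1.59681947 -0.05488638 -0.03697652] 22.66399576943086
```

>>> {"fn": "apply_moves", "kwargs": {
  "series": [
    [[-0.247, 0.04, 0.017, 0, 0, 0], [-0.249, -0.029, 0.018, 0, 0, 0], [-0.231, -0.096, 0.018, 0, 0, 0], [-0.196, -0.157, 0.018, 0, 0, 0], [-0.145, -0.204, 0.018, 0, 0, 0]]
  ]
}}

```text
clock: 10.12
eef_pos: [608.6, 7.2, 188.5]
tool_rot: [3.129, -0.005, -1.527]
force: [-21.6, -9.5, 13.8]
width: 22.3
```

```bash
python3 - <<'E'
from crank import *
p,R,s=state()
f=s['force'][:2]
d=np.array(p[:2])-[637.2,-27];a=np.arctan2(d[1],d[0]);print(p,np.hypot(*d),np.degrees(a),np.dot(f,(np.sin(a),-np.cos(a))))
print(s['tool_rot'],s['force'],s['torque'],s['width'])
a=np.radians(120);crank(637.2,-27,[637.2+45*np.cos(a),-27+45*np.sin(a),228],10,5)
E
```

```text
[608.5873097    7.19100411 188.45918576] 44.58375049673205 129.92422709146626 -22.64705051580639
[ 3.12888207 -0.00510336 -1.52655564] [-21.5651181   -9.51876266  13.84692875] [-2.10988773  4.34059988 -0.04057184] 22.30317143046538
a0 120.00000000000001 r0 45.0
[[[-0.06,-0.145,0.011,0,0,0],[-0.033,-0.153,0.011,0,0,0],[-0.006,-0.157,0.011,0,0,0],[0.021,-0.156,0.011,0,0,0],[0.047,-0.149,0.012,0,0,0]]]
```

>>> {"fn": "apply_moves", "kwargs": {
  "series": [
    [[0, 0, 0, 0, 0, 0], [0, 0, 0, 0, 0, 0], [0, 0, 0, 0, 0, 0], [0, 0, 0, 0, 0, 0], [0, 0, 0, 0, 0, 0]]
  ]
}}

```text
clock: 10.75
eef_pos: [609.4, 7.8, 188.5]
tool_rot: [3.132, -0.004, -1.526]
force: [-13.9, -7.4, 6.0]
width: 22.8
```

```bash
python3 - <<'E'
from crank import *
p,R,s=state()
f=s['force'][:2]
d=np.array(p[:2])-[637.2,-27];a=np.arctan2(d[1],d[0]);print(p,np.hypot(*d),np.degrees(a),np.dot(f,(np.sin(a),-np.cos(a))))
print(s['tool_rot'],s['force'],s['torque'],s['width'])
R=[]
for n in C:
    im=viewer.get_image(n); cv2.imwrite(f"pics/{n}2.png",im); R.append(crop(im,proj(n,[637,-27,150])[0],80)[0])
cv2.imwrite("pics/c4.png",np.hstack(R))
E
```

```text
[609.43627613   7.80930264 188.46492968] 44.52540750579878 128.5756855755416 -15.503730985929677
[ 3.13163866 -0.00380392 -1.52647257] [-13.93903775  -7.38740081   6.03563577] [-1.35102312  3.01521276 -0.0155452 ] 22.75578864762514
```

View pics/c4.png

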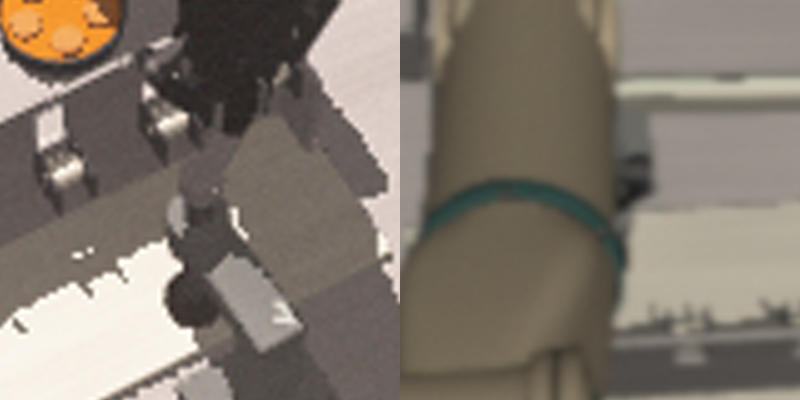

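>>> {"fn": "apply_moves", "kwargs": {
  "series": [
    [[-0.06, -0.145, 0.008, 0, 0, 0], [-0.033, -0.153, 0.008, 0, 0, 0], [0, 0, 0, 0, 0, 0], [0, 0, 0, 0, 0, 0], [0, 0, 0, 0, 0, 0]]
  ]
}}

```text
clock: 11.48
eef_pos: [618.6, 13.1, 187.9]
tool_rot: [3.12, -0.003, -1.527]
force: [-28.3, -6.9, 17.3]
width: 22.6
```

```bash
python3 - <<'E'
from crank import *
p,R,s=state()
f=s['force'][:2]
d=np.array(p[:2])-[637.2,-27];a=np.arctan2(d[1],d[0]);print(p,np.hypot(*d),np.degrees(a),np.dot(f,(np.sin(a),-np.cos(a))))
print(s['tool_rot'],s['force'],s['torque'],s['width'],s['tau'])
E
```

```text
[618.57880942  13.0789659  187.85520481] 44.19357698120077 114.92017239887178 -28.579851063019262
[ 3.1201368  -0.00332184 -1.5265037 ] [-28.28717137  -6.94505922  17.28417461] [-1.3753054   5.64524081  0.03856421] 22.62723365330462 [-4.04226512e+00 -4.79173422e+01 -1.69306710e+00 -2.91195810e+01
 -1.68202959e+00 -9.18564320e+00  1.43944519e-02]
```

>>> {"fn": "apply_moves", "kwargs": {
  "series": [
    [[0.035, 0.1, -0.01, 0, 0, 0], [0.035, 0.1, -0.01, 0, 0, 0], [0, 0, 0, 0, 0, 0], [0, 0, 0, 0, 0, 0], [0, 0, 0, 0, 0, 0]]
  ]
}}

```text
clock: 12.1
eef_pos: [612.8, 10.1, 188.3]
tool_rot: [3.128, -0.003, -1.526]
force: [-18.0, -5.7, 5.9]
width: 22.8
```

```bash
python3 - <<'E'
from crank import *
p,R,s=state()
f=s['force'][:2]
d=np.array(p[:2])-[637.2,-27];a=np.arctan2(d[1],d[0]);print(p,np.hypot(*d),np.degrees(a),np.dot(f,(np.sin(a),-np.cos(a))))
print(s['tool_rot'],s['force'],s['torque'])
E
```

```text
[612.79440952  10.05021925 188.28744622] 44.366108614111646 123.37355529899351 -18.22119495000105
[ 3.12844407e+00 -2.64895991e-03 -1.52595711e+00] [-18.04664183  -5.72702708   5.85600693] [-1.08917657  3.49687034 -0.09157632]
```

>>> {"fn": "apply_moves", "kwargs": {
  "series": [
    [[0.03, 0.08, 0, 0, 0, 0], [0.03, 0.08, 0, 0, 0, 0], [0, 0, 0, 0, 0, 0], [0, 0, 0, 0, 0, 0], [0, 0, 0, 0, 0, 0]]
  ]
}}

```text
clock: 12.72
eef_pos: [607.9, 6.6, 188.6]
tool_rot: [3.135, -0.003, -1.526]
force: [-12.1, -6.2, 2.0]
width: 22.3
```

```bash
python3 - <<'E'
from crank import *
p,R,s=state()
f=s['force'][:2]
d=np.array(p[:2])-[637.2,-27];a=np.arctan2(d[1],d[0]);print(p,np.hypot(*d),np.degrees(a),np.dot(f,(np.sin(a),-np.cos(a))))
print(s['tool_rot'],s['force'],s['torque'])
E
```

```text
[607.87145428   6.60340469 188.56168337] 44.60215690851838 131.11396611690967 -13.203570199013313
[ 3.13459266e+00 -3.06194369e-03 -1.52602691e+00] [-12.1301822   -6.18142781   2.03164243] [-1.07480037  2.31343144 -0.02234318]
```

>>> {"fn": "apply_moves", "kwargs": {
  "series": [
    [[0, 0, 0, 0, 0, 0], [0, 0, 0, 0, 0, 0], [0, 0, 0, 0, 0, 0], [0, 0, 0, 0, 0, 0], [0, 0, 0, 0, 0, 0]]
  ],
  "claw": 0
}}

```text
clock: 13.35
eef_pos: [613.7, 9.0, 189.0]
tool_rot: [-3.137, -0.001, -1.524]
force: [1.5, -6.2, 4.7]
width: 42.4
```

```bash
python3 - <<'E'
from plan import *
p,R,s=state(); print(p,s['force'],s['torque'])
o,_,_=rows(p,R,[p[0],p[1],300],-1.524,5);show(o)
o,_,_=rows(np.array([p[0],p[1],300]),rot(-1.524),[500,200,300],-1.524,5);show(o)
E
```

```text
[613.68731866   8.96523864 189.03110106] [ 1.51402727 -6.18105778  4.71419637] [-1.20594482 -0.0583774   0.01535032]
[[[0.001,-0.002,-0.444,-0.008,-0.003,0.0],[0.001,-0.002,-0.444,-0.008,-0.003,0.0],[0.0,-0.001,-0.444,-0.008,-0.003,0.0],[0.0,-0.001,-0.444,-0.008,-0.003,0.0],[0.0,-0.0,-0.444,-0.008,-0.003,0.0]]]
[[[-0.785,0.419,0.0,0.0,0.0,0.0],[-0.785,0.419,0.0,0.0,0.0,0.0],[-0.785,0.419,0.0,0.0,0.0,0.0],[-0.785,0.419,0.0,0.0,0.0,0.0],[-0.785,0.419,0.0,0.0,0.0,0.0]]]
```

>>> {"fn": "apply_moves", "kwargs": {
  "series": [
    [[0, 0, -0.45, 0, 0, 0], [0, 0, -0.45, 0, 0, 0], [0, 0, -0.45, 0, 0, 0], [0, 0, -0.45, 0, 0, 0], [0, 0, -0.45, 0, 0, 0]]
  ]
}}

```text
clock: 13.98
eef_pos: [612.2, 12.4, 301.2]
tool_rot: [-3.14, 0.003, -1.522]
force: [-0.5, 0.6, -0.2]
width: 42.7
```

>>> {"fn": "apply_moves", "kwargs": {
  "series": [
    [[-0.9, 0.4, 0, 0, 0, 0], [-0.9, 0.4, 0, 0, 0, 0], [-0.9, 0.4, 0, 0, 0, 0], [-0.9, 0.4, 0, 0, 0, 0], [-0.9, 0.4, 0, 0, 0, 0]]
  ]
}}

```text
clock: 14.6
eef_pos: [500.1, 233.6, 300.6]
tool_rot: [-3.141, 0.003, -1.522]
force: [0.6, 0.7, 0.3]
width: 42.4
```

```bash
python3 - <<'E'
from plan import *
p,R,s=state(); print(p,s['force'],s['torque'],s['clock'])
R=[]
for n in C:
    im=viewer.get_image(n); cv2.imwrite(f"pics/{n}3.png",im); print(n,np.round(proj(n,[637,-27,150])[0]));R.append(crop(im,proj(n,[637,-27,150])[0],80)[0])
cv2.imwrite("pics/c5.png",cv2.convertScaleAbs(np.hstack(R),alpha=1.4,beta=15))
E
```

```text
[500.09362256 233.63970452 300.58458335] [0.61952238 0.68718846 0.32934263] [ 0.04915725 -0.02765461 -0.01218912] 14.6
scene [298. 265.]
top [286. 159.]
```

View pics/c5.png

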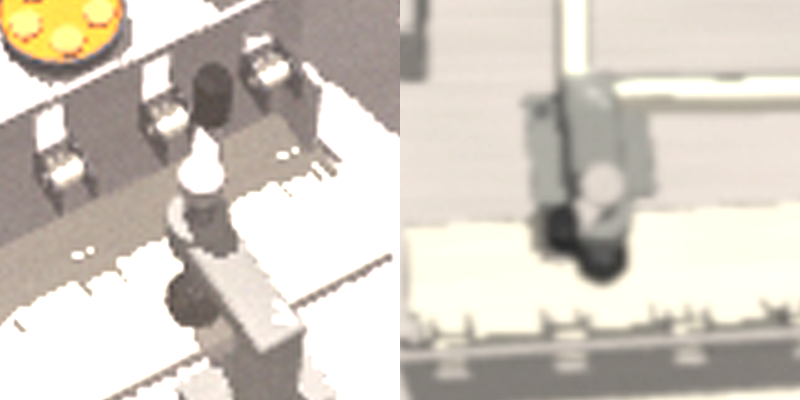

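```bash
python3 - <<'E'
from plan import *
np.set_printoptions(precision=1,suppress=True)
a=(258+212/5,225+96/5);b=(246+165/5,119+228/5)
X=tri(a,b);d=X[:2]-[637.2,-27];print("knob",X,np.hypot(*d),np.degrees(np.arctan2(d[1],d[0])))
a=(258+201/5,225+170/5);b=(246+202/5,119+185/5);print("hub",tri(a,b))
for t in range(600,1000,20): 
    th=np.radians(-40-t);k=[637.2+45*np.cos(th),-27+45*np.sin(th),254.5-t/18]; print(t,proj("scene",k)[0]-(258+212/5,225+96/5),proj("top",k)[0]-(246+33,119+45.6)) if t>840 else 0
E
```

```text
knob [602.   -2.4 203.7] 42.971155683814075 145.01035133288403
hub [636.6 -26.8 183.9]
860 [-8.7  0.1] [7.4 2.5]
880 [-4.  -0.9] [2.6 1.8]
900 [ 1.  -0.4] [-1.7 -0.4]
920 [5.6 1.5] [-4.8 -3.9]
940 [9.3 4.6] [-6.5 -8.1]
960 [11.7  8.7] [ -6.5 -12.7]
980 [12.4 13.2] [ -4.8 -16.9]
```

```bash
python3 - <<'E'
from plan import *
p,R,s=state()
o,p,R=rows(p,R,[601.3,-1,290],-0.75,10);show(o)
o,p,R=rows(p,R,[601.3,-1,193.5],-0.75,5);show(o)
E
```

```text
[[[0.492,-0.179,0.017,-0.001,0.007,-0.727],[0.504,-0.141,0.017,-0.001,0.007,-0.727],[0.513,-0.102,0.018,-0.001,0.007,-0.727],[0.519,-0.063,0.018,-0.001,0.007,-0.727],[0.523,-0.023,0.019,-0.001,0.007,-0.727]]]
[[[0.523,0.016,0.019,-0.001,0.007,-0.727],[0.52,0.056,0.019,-0.001,0.007,-0.727],[0.514,0.096,0.02,-0.001,0.007,-0.727],[0.506,0.134,0.02,-0.001,0.007,-0.727],[0.494,0.173,0.02,-0.001,0.007,-0.727]]]
[[[0.0,-0.0,0.386,0.0,0.0,0.0],[0.0,-0.0,0.386,0.0,0.0,0.0],[0.0,-0.0,0.386,0.0,0.0,0.0],[0.0,-0.0,0.386,0.0,0.0,0.0],[0.0,-0.0,0.386,0.0,0.0,0.0]]]
```

>>> {"fn": "apply_moves", "kwargs": {
  "series": [
    [[0.492, -0.179, 0.017, 0, 0.007, -0.727], [0.504, -0.141, 0.017, 0, 0.007, -0.727], [0.513, -0.102, 0.018, 0, 0.007, -0.727], [0.519, -0.063, 0.018, 0, 0.007, -0.727], [0.523, -0.023, 0.019, 0, 0.007, -0.727]]
  ],
  "claw": 0.1
}}

```text
clock: 15.32
eef_pos: [552.3, 110.2, 296.1]
tool_rot: [-3.141, -0.002, -1.139]
force: [-0.3, 0.5, 0.5]
width: 46.9
```

>>> {"fn": "apply_moves", "kwargs": {
  "series": [
    [[0.523, 0.016, 0.019, 0, 0.007, -0.727], [0.52, 0.056, 0.019, 0, 0.007, -0.727], [0.514, 0.096, 0.02, 0, 0.007, -0.727], [0.506, 0.134, 0.02, 0, 0.007, -0.727], [0.494, 0.173, 0.02, 0, 0.007, -0.727]]
  ]
}}

```text
clock: 15.95
eef_pos: [603.1, -10.6, 291.9]
tool_rot: [3.141, -0.006, -0.759]
force: [1.1, 0.1, -0.0]
width: 47.1
```

>>> {"fn": "apply_moves", "kwargs": {
  "series": [
    [[0, 0, 0.386, 0, 0, 0], [0, 0, 0.386, 0, 0, 0], [0, 0, 0.386, 0, 0, 0], [0, 0, 0.386, 0, 0, 0], [0, 0, 0.386, 0, 0, 0]]
  ]
}}

```text
clock: 16.58
eef_pos: [603.2, -10.5, 194.8]
tool_rot: [3.141, -0.006, -0.761]
force: [-1.2, -0.4, 0.0]
width: 46.9
```

>>> {"fn": "apply_moves", "kwargs": {
  "series": [
    [[0, 0, 0, 0, 0, 0], [0, 0, 0, 0, 0, 0], [0, 0, 0, 0, 0, 0], [0, 0, 0, 0, 0, 0], [0, 0, 0, 0, 0, 0]]
  ],
  "claw": -1
}}

```text
clock: 17.2
eef_pos: [598.2, -7.6, 194.3]
tool_rot: [3.136, 0.004, -0.759]
force: [-8.5, 6.1, -1.8]
width: 22.7
```

```bash
cat >> crank.py <<'E'
def chk(ax=637.2,ay=-27):
    p,R,s=state(); f=s['force'][:2]; d=p[:2]-[ax,ay];a=np.arctan2(d[1],d[0])
    print("p",np.round(p,1),"r %.1f a %.1f"%(np.hypot(*d),np.degrees(a)),"Ftan %.1f Frad %.1f"%(f@(np.sin(a),-np.cos(a)),f@(np.cos(a),np.sin(a))),"Fz %.1f"%s['force'][2],np.round(s['torque'],2),np.round(s['tool_rot'],3),"w %.1f t %.1f"%(s['width'],s['clock']))
    return p,R,s
E
python3 - <<'E'
from crank import *
p,R,s=chk()
crank(637.2,-27,p,8,5,yaw=s['tool_rot'][2],r=np.hypot(*(p[:2]-[637.2,-27])))
E
```

```text
p [598.2  -7.6 194.3] r 43.6 a 153.6 Ftan 1.7 Frad 10.4 Fz -1.8 [1.23 1.72 0.05] [ 3.136  0.004 -0.759] w 22.7 t 17.2
a0 153.5812030082003 r0 43.589270232195176
[[[-0.028,-0.118,0.009,0,0,0],[-0.01,-0.122,0.009,0,0,0],[0.006,-0.121,0.009,0,0,0],[0.023,-0.12,0.009,0,0,0],[0.039,-0.115,0.008,0,0,0]]]
```

```bash
python3 - <<'E'
from plan import *
o,p,R=rows(np.array([603,-10.5,194.3]),rot(-.76),[600.8,-0.5,193.5],-0.76,2);show(o)
E
```

```text
[[[-0.085,-0.057,0.008,0.0,0.0,0.0],[-0.085,-0.057,0.008,0.0,0.0,0.0]]]
```

>>> {"fn": "apply_moves", "kwargs": {
  "series": [
    [[0, 0, 0, 0, 0, 0], [0, 0, 0, 0, 0, 0], [0, 0, 0, 0, 0, 0], [0, 0, 0, 0, 0, 0], [0, 0, 0, 0, 0, 0]]
  ],
  "claw": 0.1
}}

```text
clock: 17.82
eef_pos: [602.8, -12.0, 195.2]
tool_rot: [3.139, -0.007, -0.762]
force: [-0.2, -0.1, 0.8]
width: 47.0
```

>>> {"fn": "apply_moves", "kwargs": {
  "series": [
    [[-0.095, -0.07, 0.015, 0, 0, 0], [-0.095, -0.07, 0.015, 0, 0, 0], [0, 0, 0, 0, 0, 0], [0, 0, 0, 0, 0, 0], [0, 0, 0, 0, 0, 0]]
  ]
}}

```text
clock: 18.45
eef_pos: [600.6, -0.6, 193.5]
tool_rot: [3.139, -0.007, -0.763]
force: [-0.0, 0.5, 0.1]
width: 47.1
```

>>> {"fn": "apply_moves", "kwargs": {
  "series": [
    [[0, 0, 0, 0, 0, 0], [0, 0, 0, 0, 0, 0], [0, 0, 0, 0, 0, 0], [0, 0, 0, 0, 0, 0], [0, 0, 0, 0, 0, 0]]
  ],
  "claw": -1
}}

```text
clock: 19.08
eef_pos: [602.7, -2.3, 194.2]
tool_rot: [3.141, -0.011, -0.764]
force: [4.4, -4.0, 0.2]
width: 21.9
```

```bash
python3 - <<'E'
from crank import *
p,R,s=chk()
crank(637.2,-27,p,8,5,yaw=s['tool_rot'][2],r=np.hypot(*(p[:2]-[637.2,-27])))
E
```

```text
p [602.7  -2.3 194.2] r 42.4 a 144.3 Ftan -0.6 Frad -5.9 Fz 0.2 [-0.58 -0.67  0.03] [ 3.141 -0.011 -0.764] w 21.9 t 19.1
a0 144.34715966142258 r0 42.423000834043
[[[-0.008,-0.118,0.009,0,0,0],[0.008,-0.118,0.009,0,0,0],[0.024,-0.116,0.009,0,0,0],[0.04,-0.111,0.009,0,0,0],[0.056,-0.105,0.008,0,0,0]]]
```

>>> {"fn": "apply_moves", "kwargs": {
  "series": [
    [[-0.008, -0.118, 0.009, 0, 0, 0], [0.008, -0.118, 0.009, 0, 0, 0], [0, 0, 0, 0, 0, 0], [0, 0, 0, 0, 0, 0], [0, 0, 0, 0, 0, 0]]
  ]
}}

```text
clock: 19.7
eef_pos: [606.9, 3.1, 193.7]
tool_rot: [3.132, -0.008, -0.766]
force: [-6.4, -8.3, 10.8]
width: 22.4
```

```bash
python3 - <<'E'
from crank import *
p,R,s=chk()
E
```

```text
p [606.9   3.1 193.7] r 42.7 a 135.2 Ftan -10.4 Frad -1.3 Fz 10.8 [-1.62  1.37 -0.02] [ 3.132 -0.008 -0.766] w 22.4 t 19.7
```

>>> {"fn": "apply_moves", "kwargs": {
  "series": [
    [[0.024, -0.116, 0.002, 0, 0, 0], [0.04, -0.111, 0.002, 0, 0, 0], [0, 0, 0, 0, 0, 0], [0, 0, 0, 0, 0, 0], [0, 0, 0, 0, 0, 0]]
  ]
}}

```text
clock: 20.32
eef_pos: [612.7, 8.4, 193.2]
tool_rot: [3.125, -0.003, -0.766]
force: [-16.8, -9.9, 19.5]
width: 22.5
```

```bash
python3 - <<'E'
from crank import *
p,R,s=chk()
E
```

```text
p [612.7   8.4 193.2] r 43.0 a 124.6 Ftan -19.5 Frad 1.5 Fz 19.5 [-1.78  3.28 -0.07] [ 3.125e+00 -3.000e-03 -7.660e-01] w 22.5 t 20.3
```

>>> {"fn": "apply_moves", "kwargs": {
  "series": [
    [[0, 0, 0, 0, 0, 0], [0, 0, 0, 0, 0, 0], [0, 0, 0, 0, 0, 0], [0, 0, 0, 0, 0, 0], [0, 0, 0, 0, 0, 0]]
  ]
}}

```text
clock: 20.95
eef_pos: [612.7, 8.4, 193.2]
tool_rot: [3.125, -0.003, -0.766]
force: [-16.6, -8.7, 18.0]
width: 22.3
```

>>> {"fn": "apply_moves", "kwargs": {
  "series": [
    [[0, 0, 0, 0, 0, 0], [0, 0, 0, 0, 0, 0], [0, 0, 0, 0, 0, 0], [0, 0, 0, 0, 0, 0], [0, 0, 0, 0, 0, 0]]
  ]
}}

```text
clock: 21.58
eef_pos: [612.7, 8.4, 193.3]
tool_rot: [3.125, -0.003, -0.766]
force: [-15.5, -10.0, 18.5]
width: 22.7
```

```bash
python3 - <<'E'
from crank import *
p,R,s=chk()
E
```

```text
p [612.7   8.4 193.3] r 43.0 a 124.7 Ftan -18.4 Frad 0.6 Fz 18.5 [-1.83  3.28 -0.04] [ 3.125e+00 -3.000e-03 -7.660e-01] w 22.7 t 21.6
```

>>> {"fn": "apply_moves", "kwargs": {
  "series": [
    [[0, 0, 0, 0, 0, 0], [0, 0, 0, 0, 0, 0], [0, 0, 0, 0, 0, 0], [0, 0, 0, 0, 0, 0], [0, 0, 0, 0, 0, 0]]
  ],
  "claw": 0.1
}}

```text
clock: 22.2
eef_pos: [618.9, 14.4, 192.1]
tool_rot: [3.139, -0.006, -0.762]
force: [0.2, 0.1, -0.2]
width: 46.8
```

```bash
python3 - <<'E'
from crank import *
p,R,s=chk()
o,p,R=rows(p,R,[p[0],p[1],290],-0.76,5);show(o)
o,p,R=rows(p,R,[500,210,290],-0.76,5);show(o)
E
```

```text
p [618.9  14.4 192.1] r 45.3 a 113.8 Ftan 0.2 Frad -0.0 Fz -0.2 [-0.01 -0.03 -0.03] [ 3.139 -0.006 -0.762] w 46.8 t 22.2
[[[0.003,0.001,-0.391,0.005,-0.012,-0.004],[0.002,0.001,-0.391,0.005,-0.012,-0.004],[0.002,0.001,-0.391,0.005,-0.012,-0.004],[0.001,0.0,-0.391,0.005,-0.012,-0.004],[0.001,0.0,-0.391,0.005,-0.012,-0.004]]]
[[[-0.884,-0.239,-0.0,0.0,0.0,0.0],[-0.884,-0.239,-0.0,0.0,0.0,0.0],[-0.884,-0.239,-0.0,0.0,0.0,0.0],[-0.884,-0.239,-0.0,0.0,0.0,0.0],[-0.884,-0.239,-0.0,0.0,0.0,0.0]]]
```

>>> {"fn": "apply_moves", "kwargs": {
  "series": [
    [[0, 0, -0.4, 0, 0, 0], [0, 0, -0.4, 0, 0, 0], [0, 0, -0.4, 0, 0, 0], [0, 0, -0.4, 0, 0, 0], [0, 0, -0.4, 0, 0, 0]]
  ]
}}

```text
clock: 22.82
eef_pos: [618.6, 14.9, 292.9]
tool_rot: [3.139, -0.007, -0.762]
force: [1.0, -0.8, -0.5]
width: 47.1
```

>>> {"fn": "apply_moves", "kwargs": {
  "series": [
    [[-0.88, -0.24, 0, 0, 0, 0], [-0.88, -0.24, 0, 0, 0, 0], [-0.88, -0.24, 0, 0, 0, 0], [-0.88, -0.24, 0, 0, 0, 0], [-0.88, -0.24, 0, 0, 0, 0]]
  ]
}}

```text
clock: 23.45
eef_pos: [500.1, 211.5, 290.8]
tool_rot: [3.139, -0.007, -0.762]
force: [0.2, 0.4, -0.6]
width: 47.3
```

```bash
python3 - <<'E'
from plan import *
R=[]
for n in C:
    im=viewer.get_image(n); cv2.imwrite(f"pics/{n}4.png",im); c=np.round(proj(n,[637,-27,150])[0]);print(n,c);o,M=crop(im,c,80);o=cv2.convertScaleAbs(o,alpha=1.4,beta=15)
    old,_=crop(cv2.imread(f"pics/{n}3.png"),c,80); print(np.abs(o.astype(int)-cv2.convertScaleAbs(old,alpha=1.4,beta=15)).mean())
    for t,col in((895,(0,0,255)),(925,(0,255,0))):
        th=np.radians(-40-t);k=np.array([637.5+45*np.cos(th),-27.5+45*np.sin(th),254.5-t/18])
        for z in(22,-22):draw(o,M,n,circ(k+[0,0,z],12),col)
    R.append(o)
cv2.imwrite("pics/c6.png",np.hstack(R))
E
```

```text
scene [298. 265.]
5.427110416666666
top [286. 159.]
2.318020833333333
```

View pics/c6.png

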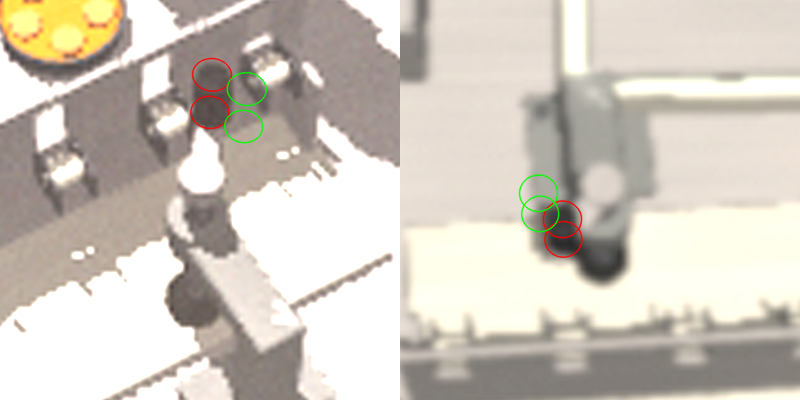

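```bash
cat > bk.py <<'E'
from plan import *
def box(x0,x1,hy,z): return [[x0,-hy,z],[x1,-hy,z],[x1,hy,z],[x0,hy,z]]
def bdraw(o,M,n,b):
    B=pose(*b)
    draw(o,M,n,B(box(-60,40,11,0)),(255,128,0)); draw(o,M,n,B(box(-60,40,11,30)),(0,255,0)); draw(o,M,n,B(box(40,60,13,58)),(0,0,255)); draw(o,M,n,B(box(60,75,8,58)),(255,0,255)); draw(o,M,n,B(box(-60,-52,11,44)),(0,255,255))
def bov(bs,fs,out,W=266,w=70,gain=1.0):
    R=[]
    for n,f in zip(("scene","top"),fs):
        im=cv2.imread(f);r=[]
        for b in bs:
            o,M=crop(im,proj(n,[b[0],b[1],30])[0],w,W=W); o=cv2.convertScaleAbs(o,alpha=gain,beta=10); bdraw(o,M,n,b); r.append(o)
        R.append(np.hstack(r))
    cv2.imwrite(out,np.vstack(R))
E
python3 - <<'E'
from bk import *
bs=[]
for A,B in[((552.7,382.1),(585.5,260.5)),((399.9,251.3),(404.6,378.4)),((403.5,-358.5),(457.3,-242.2))]:
    A=np.array(A);d=np.array(B)-A;u=d/np.hypot(*d);o=A+60*u;bs.append((o[0],o[1],np.arctan2(u[1],u[0])))
print(bs)
bov(bs,("pics/scene0.png","pics/top0.png"),"pics/b1.png",gain=1.3)
a,b=[cv2.imread(f"pics/scene{i}.png").astype(int) for i in(0,4)]
d=np.abs(a-b).max(2)
for b in bs: c=np.round(proj("scene",[b[0],b[1],30])[0]).astype(int); print(c,d[c[1]-25:c[1]+25,c[0]-25:c[0]+25].mean())
E
```

```text
[(np.float64(568.325741862558), np.float64(324.17042041198033), np.float64(-1.3073297857599795)), (np.float64(402.1172099929169), np.float64(311.25901917015744), np.float64(1.5338344113632238)), (np.float64(428.6909897081101), np.float64(-304.0443847016133), np.float64(1.1375164742666053))]
[373 229] 14.2052
[347 199] 10.118
[199 265] 61.3776
```

View pics/b1.png

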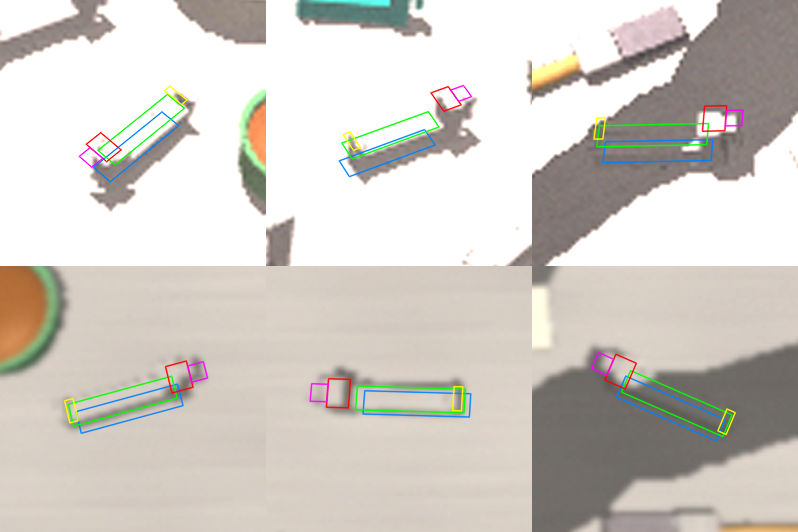

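```bash
cat > fit.py <<'E'
from bk import *
from scipy.optimize import differential_evolution
BX=[(-60,40,11,0,30),(-60,-52,11,0,44),(40,60,13,0,58),(60,75,8,50,58),(66.5,75,8,24,58)]
K=4
def mask(n,b,c,w):
    B=pose(*b);m=np.zeros((w*K,w*K),np.uint8)
    for x0,x1,hy,z0,z1 in BX:
        p=proj(n,B(box(x0,x1,hy,z0)+box(x0,x1,hy,z1)));h=cv2.convexHull(np.round((p-c+w/2)*K).astype(np.int32));cv2.fillConvexPoly(m,h,255)
    return m
def fit(b0,fs,rng=(12,12,.12),w=80):
    D=[]
    for n,f in zip(("scene","top"),fs):
        if f is None: continue
        im=cv2.imread(f);c=np.round(proj(n,[b0[0],b0[1],30])[0])
        o,_=crop(im,c,w,W=w*K);o=cv2.GaussianBlur(o,(0,0),2).astype(np.float32)
        g=np.sqrt(sum(cv2.Sobel(o,cv2.CV_32F,*d)**2 for d in((1,0),(0,1)))).max(2);g=np.minimum(g,np.percentile(g,97));g/=g.max()
        D.append((n,c,g))
    def cost(b):
        s=0
        for n,c,g in D:
            cs,_=cv2.findContours(mask(n,b,c,w),cv2.RETR_EXTERNAL,cv2.CHAIN_APPROX_NONE);p=cs[0][:,0];s-=g[p[:,1],p[:,0]].mean()
        return s
    r=differential_evolution(cost,[(b0[i]-rng[i],b0[i]+rng[i]) for i in range(3)],seed=1,maxiter=40,popsize=12,tol=1e-4)
    return r.x,r.fun
E
python3 - <<'E'
from fit import *
bs=[(568.3,324.2,-1.307),(402.1,311.3,1.534),(428.7,-304,1.1375)]
out=[]
for b,fs in zip(bs,(("pics/scene0.png","pics/top0.png"),("pics/scene0.png","pics/top0.png"),("pics/scene4.png","pics/top4.png"))):
    x,f=fit(b,fs);print(np.round(x,3),f,[np.round(fit(b,q)[0],3) for q in((fs[0],None),(None,fs[1]))]);out.append(x)
bov(out,("pics/scene4.png","pics/top4.png"),"pics/b2.png",gain=.8)
E
```

```text
[573.114 333.688  -1.271] -0.8888126611709595 [array([580.291, 330.832,  -1.262]), array([573.545, 331.579,  -1.277])]
[409.472 314.505   1.554] -1.326303243637085 [array([411.875, 313.024,   1.575]), array([401.595, 314.671,   1.52 ])]
[ 440.152 -308.63     1.195] -1.0826116800308228 [array([ 440.697, -309.41 ,    1.157]), array([ 434.556, -305.881,    1.125])]
```

View pics/b2.png

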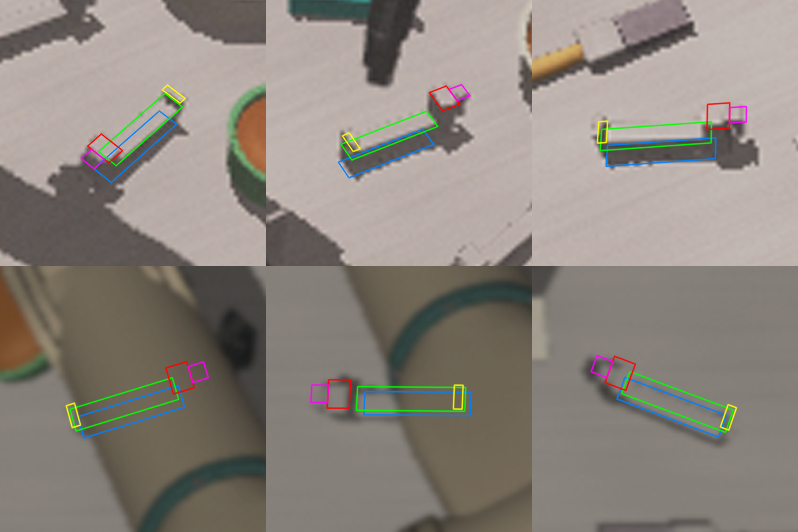

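```bash
python3 - <<'E'
from plan import *
p,R,s=state();print(p)
o,p,R=rows(p,R,[407,312,110],-0.02,10);show(o)
E
```

```text
[497.5057299  216.28220694 290.88923113]
[[[-0.264,-0.016,0.361,0.002,-0.002,-0.7],[-0.262,-0.036,0.361,0.002,-0.002,-0.7],[-0.259,-0.055,0.361,0.002,-0.002,-0.7],[-0.254,-0.073,0.361,0.002,-0.002,-0.7],[-0.248,-0.092,0.361,0.002,-0.002,-0.7]]]
[[[-0.24,-0.109,0.361,0.002,-0.002,-0.7],[-0.232,-0.127,0.361,0.002,-0.002,-0.7],[-0.222,-0.143,0.362,0.002,-0.002,-0.7],[-0.21,-0.159,0.362,0.002,-0.002,-0.7],[-0.198,-0.174,0.362,0.002,-0.002,-0.7]]]
```

>>> {"fn": "apply_moves", "kwargs": {
  "series": [
    [[-0.264, -0.016, 0.361, 0, 0, -0.7], [-0.262, -0.036, 0.361, 0, 0, -0.7], [-0.259, -0.055, 0.361, 0, 0, -0.7], [-0.254, -0.073, 0.361, 0, 0, -0.7], [-0.248, -0.092, 0.361, 0, 0, -0.7]]
  ],
  "claw": 1
}}

```text
clock: 24.18
eef_pos: [456.5, 258.0, 199.5]
tool_rot: [3.137, -0.006, -0.394]
force: [-0.0, 0.1, -0.2]
width: 85.8
```

>>> {"fn": "apply_moves", "kwargs": {
  "series": [
    [[-0.24, -0.109, 0.361, 0, 0, -0.7], [-0.232, -0.127, 0.361, 0, 0, -0.7], [-0.222, -0.143, 0.362, 0, 0, -0.7], [-0.21, -0.159, 0.362, 0, 0, -0.7], [-0.198, -0.174, 0.362, 0, 0, -0.7]]
  ]
}}

```text
clock: 24.8
eef_pos: [412.1, 305.9, 108.6]
tool_rot: [3.135, -0.004, -0.028]
force: [0.0, -0.3, -0.5]
width: 85.1
```

```bash
python3 - <<'E'
from fit import *
ims={n:viewer.get_image(n) for n in C}
cv2.imwrite("pics/scene5.png",ims["scene"]);cv2.imwrite("pics/top5.png",ims["top"])
x,f=fit((573,333,-1.27),("pics/scene5.png","pics/top5.png"));print("L1",x,f)
x,f=fit((409,314,1.55),("pics/scene5.png",None));print("L2 scene only",x,f)
p,R,s=state();print(p,s['tool_rot'])
o,p,R=rows(p,R,[407,312,5],-0.02,5);show(o)
E
```

```text
L1 [584.26941237 331.45625948  -1.1857991 ] -0.7716361284255981
L2 scene only [410.83244227 313.64330473   1.57558438] -0.49894583225250244
[410.14088329 306.04076209 107.69561645] [ 3.13376397e+00 -2.79204207e-04 -2.69178940e-02]
[[[-0.013,-0.027,0.411,0.015,-0.0,-0.013],[-0.013,-0.026,0.411,0.015,-0.0,-0.013],[-0.013,-0.025,0.411,0.015,-0.0,-0.013],[-0.013,-0.025,0.411,0.015,-0.0,-0.013],[-0.013,-0.024,0.411,0.015,-0.0,-0.013]]]
```

>>> {"fn": "apply_moves", "kwargs": {
  "series": [
    [[-0.013, -0.027, 0.411, 0.015, 0, -0.013], [-0.013, -0.026, 0.411, 0.015, 0, -0.013], [-0.013, -0.025, 0.411, 0.015, 0, -0.013], [-0.013, -0.025, 0.411, 0.015, 0, -0.013], [-0.013, -0.024, 0.411, 0.015, 0, -0.013]]
  ]
}}

```text
clock: 25.52
eef_pos: [410.5, 311.6, 6.4]
tool_rot: [-3.14, -0.005, -0.025]
force: [-0.3, -0.1, 0.2]
width: 85.5
```

>>> {"fn": "apply_moves", "kwargs": {
  "series": [
    [[0, 0, 0, 0, 0, 0], [0, 0, 0, 0, 0, 0], [0, 0, 0, 0, 0, 0], [0, 0, 0, 0, 0, 0], [0, 0, 0, 0, 0, 0]]
  ],
  "claw": -1
}}

```text
clock: 26.15
eef_pos: [409.0, 312.2, 7.4]
tool_rot: [-3.14, -0.004, -0.022]
force: [-0.5, -0.5, 6.3]
width: 21.0
```

```bash
python3 - <<'E'
from plan import *
p,R,s=state();print(p,s['tool_rot'],s['force'],s['torque'],s['width'])
o,p,R=rows(p,R,[p[0],p[1],130],-0.02,5);show(o)
S=pose(537,-48,.048)
print("pre slots",S([[-100,y,0] for y in(-120,-40,40,120)]))
o,p,R=rows(p,R,[*S([-100,120,0])[0][:2],112],-1.523,15);show(o)
E
```

```text
[408.95670134 312.15308501   7.40620283] [-3.13974685 -0.00379834 -0.0224505 ] [-0.53552978 -0.47463254  6.33475718] [-0.08396406  0.42112075  0.01552834] 21.00957705070358
[[[0.002,-0.001,-0.49,-0.004,-0.007,-0.005],[0.001,-0.001,-0.49,-0.004,-0.007,-0.005],[0.001,-0.001,-0.49,-0.004,-0.007,-0.005],[0.001,-0.0,-0.49,-0.004,-0.007,-0.005],[0.0,-0.0,-0.49,-0.004,-0.007,-0.005]]]
pre slots [[ 442.8729663  -172.65994355    0.        ]
 [ 439.03444069  -92.75208586    0.        ]
 [ 435.19591508  -12.84422817    0.        ]
 [ 431.35738947   67.06362953    0.        ]]
[[[0.036,0.326,0.024,-0.0,-0.0,0.957],[0.069,0.321,0.024,-0.0,-0.0,0.957],[0.101,0.312,0.024,-0.0,-0.0,0.957],[0.131,0.301,0.024,-0.0,-0.0,0.957],[0.161,0.286,0.024,-0.0,-0.0,0.957]]]
[[[0.189,0.269,0.024,-0.0,-0.0,0.957],[0.214,0.248,0.024,-0.0,-0.0,0.957],[0.238,0.226,0.024,-0.0,-0.0,0.957],[0.26,0.201,0.024,-0.0,-0.0,0.957],[0.278,0.174,0.024,-0.0,-0.0,0.957]]]
[[[0.294,0.145,0.024,-0.0,-0.0,0.957],[0.307,0.115,0.024,-0.0,-0.0,0.957],[0.317,0.083,0.024,-0.0,-0.0,0.957],[0.324,0.051,0.024,-0.0,-0.0,0.957],[0.328,0.019,0.024,-0.0,-0.0,0.957]]]
```

>>> {"fn": "apply_moves", "kwargs": {
  "series": [
    [[0, 0, -0.49, 0, 0, 0], [0, 0, -0.49, 0, 0, 0], [0, 0, -0.49, 0, 0, 0], [0, 0, -0.49, 0, 0, 0], [0, 0, -0.49, 0, 0, 0]]
  ]
}}

```text
clock: 26.78
eef_pos: [408.4, 311.4, 129.8]
tool_rot: [-3.14, -0.003, -0.023]
force: [0.7, -0.2, -3.4]
width: 21.1
```

>>> {"fn": "apply_moves", "kwargs": {
  "series": [
    [[0.036, 0.326, 0.024, 0, 0, 0.957], [0.069, 0.321, 0.024, 0, 0, 0.957], [0.101, 0.312, 0.024, 0, 0, 0.957], [0.131, 0.301, 0.024, 0, 0, 0.957], [0.161, 0.286, 0.024, 0, 0, 0.957]]
  ]
}}

```text
clock: 27.4
eef_pos: [415.6, 229.3, 123.0]
tool_rot: [-3.139, -0.002, -0.527]
force: [0.2, 0.2, -2.7]
width: 20.9
```

>>> {"fn": "apply_moves", "kwargs": {
  "series": [
    [[0.189, 0.269, 0.024, 0, 0, 0.957], [0.214, 0.248, 0.024, 0, 0, 0.957], [0.238, 0.226, 0.024, 0, 0, 0.957], [0.26, 0.201, 0.024, 0, 0, 0.957], [0.278, 0.174, 0.024, 0, 0, 0.957]]
  ]
}}

```text
clock: 28.02
eef_pos: [423.0, 147.7, 116.9]
tool_rot: [-3.138, -0.0, -1.029]
force: [-1.0, 0.2, -3.8]
width: 21.0
```

>>> {"fn": "apply_moves", "kwargs": {
  "series": [
    [[0.294, 0.145, 0.024, 0, 0, 0.957], [0.307, 0.115, 0.024, 0, 0, 0.957], [0.317, 0.083, 0.024, 0, 0, 0.957], [0.324, 0.051, 0.024, 0, 0, 0.957], [0.328, 0.019, 0.024, 0, 0, 0.957]]
  ]
}}

```text
clock: 28.65
eef_pos: [430.4, 65.7, 110.5]
tool_rot: [-3.138, 0.001, -1.532]
force: [-0.3, 0.3, -3.6]
width: 20.7
```

```bash
python3 - <<'E'
from bk import *
im={n:viewer.get_image(n) for n in C}
p,R,s=state();print(p,s['tool_rot'],s['force'],s['torque'],s['width'])
r=[]
for n in C:
    cv2.imwrite(f"pics/{n}6.png",im[n])
    o,M=crop(im[n],proj(n,[515,30,110])[0],90); S=pose(537,-48,.048)
    draw(o,M,n,S([[0,-155,171],[0,155,171]]),(255,128,0),False);draw(o,M,n,S(box(-60,140,155,12)),(255,128,0))
    for y in(-120,-40,40,120): draw(o,M,n,S([[0,y-11,115],[0,y+11,115],[0,y+11,159],[0,y-11,159]]),(0,255,255))
    z=p[2]-7;B=lambda P:pose(p[0]+1.5,p[1],s['tool_rot'][2]+np.pi/2)(P)+[0,0,z]
    draw(o,M,n,B(box(40,60,13,58)),(0,0,255)); draw(o,M,n,B(box(60,75,8,58)),(255,0,255)); draw(o,M,n,B([[75,-8,58],[75,8,58],[75,8,24],[75,-8,24]]),(255,0,255))
    r.append(o)
cv2.imwrite("pics/m1.png",np.hstack(r))
E
```

```text
[430.31534672  64.41596353 110.47042171] [-3.13868492e+00 -1.55422644e-05 -1.53192099e+00] [ 0.11274774 -0.3063315  -1.98164771] [0.02390971 0.00124968 0.01927347] 20.854857304459827
```

View pics/m1.png

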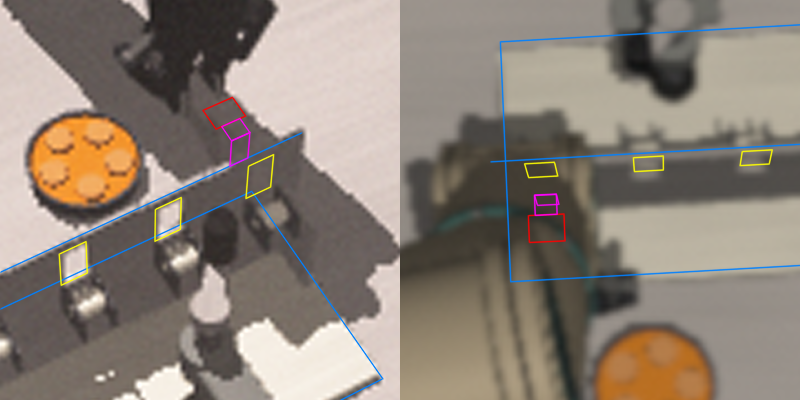

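```bash
python3 - <<'E'
from plan import *
p,R,s=state();S=pose(537,-48,.048)
o,p,R=rows(p,R,[*S([-82,120,0])[0][:2],102],-1.523,5);show(o)
o,p,R=rows(p,R,[*S([-62.5,120,0])[0][:2],102],-1.523,5);show(o)
E
```

```text
[[[-0.011,-0.076,0.034,-0.006,-0.0,-0.017],[-0.011,-0.077,0.034,-0.006,-0.0,-0.017],[-0.011,-0.077,0.034,-0.006,-0.0,-0.017],[-0.011,-0.077,0.034,-0.006,-0.0,-0.017],[-0.011,-0.077,0.034,-0.006,-0.0,-0.017]]]
[[[-0.0,-0.078,-0.0,0.0,0.0,0.0],[-0.0,-0.078,-0.0,0.0,0.0,0.0],[-0.0,-0.078,-0.0,0.0,0.0,0.0],[-0.0,-0.078,-0.0,0.0,0.0,0.0],[-0.0,-0.078,-0.0,0.0,0.0,0.0]]]
```

>>> {"fn": "apply_moves", "kwargs": {
  "series": [
    [[-0.011, -0.076, 0.034, 0, 0, -0.017], [-0.011, -0.077, 0.034, 0, 0, -0.017], [-0.011, -0.077, 0.034, 0, 0, -0.017], [-0.011, -0.077, 0.034, 0, 0, -0.017], [-0.011, -0.077, 0.034, 0, 0, -0.017]]
  ]
}}

```text
clock: 29.38
eef_pos: [449.6, 70.6, 102.0]
tool_rot: [-3.138, 0.001, -1.516]
force: [-0.2, 0.0, -2.9]
width: 20.8
```

>>> {"fn": "apply_moves", "kwargs": {
  "series": [
    [[0, -0.078, 0, 0, 0, 0], [0, -0.078, 0, 0, 0, 0], [0, -0.078, 0, 0, 0, 0], [0, -0.078, 0, 0, 0, 0], [0, -0.078, 0, 0, 0, 0]]
  ]
}}

```text
clock: 30.0
eef_pos: [464.3, 71.4, 101.6]
tool_rot: [3.135, 0.001, -1.516]
force: [-12.0, 0.5, 2.8]
width: 20.8
```

```bash
cat >> plan.py <<'E'
SP=(537,-48,.048)
def inS(p): return Ro.from_euler('z',-SP[2]).apply(np.array(p)-[SP[0],SP[1],0])
def st():
    p,R,s=state(); print("stand",np.round(inS(p),1),"rot",np.round(s['tool_rot'],3),"F",np.round(Ro.from_euler('z',-SP[2]).apply(s['force']),1),"M",np.round(s['torque'],2),"w %.1f t %.1f"%(s['width'],s['clock'])); return p,R,s
E
python3 -c "
from plan import *
st()"
```

```text
stand [-66.9 122.7 101.6] rot [ 3.135e+00  1.000e-03 -1.516e+00] F [-11.9   1.1   2.8] M [ 0.01  2.22 -0.04] w 20.8 t 30.0
```

>>> {"fn": "apply_moves", "kwargs": {
  "series": [
    [[0.04, 0.05, 0, 0, 0, 0.05], [0, 0, 0.09, 0, 0, 0.05], [0, 0, 0.09, 0, 0, 0], [0, 0, 0.09, 0, 0, 0], [0, 0, 0, 0, 0, 0]]
  ]
}}

```text
clock: 30.62
eef_pos: [463.2, 69.2, 88.0]
tool_rot: [3.138, 0.001, -1.527]
force: [-7.2, -1.7, -1.1]
width: 21.0
```

```bash
python3 -c "
from plan import *
st()"
```

```text
stand [-68.1 120.6  88. ] rot [ 3.138e+00  1.000e-03 -1.527e+00] F [-7.3 -1.4 -1.1] M [0.01 1.31 0.05] w 21.0 t 30.6
```

>>> {"fn": "apply_moves", "kwargs": {
  "series": [
    [[0, 0.06, 0, 0, 0, 0], [0, 0.06, 0, 0, 0, 0], [0, 0.06, 0, 0, 0, 0], [0, 0, 0, 0, 0, 0], [0, 0, 0, 0, 0, 0]]
  ]
}}

```text
clock: 31.25
eef_pos: [462.8, 69.5, 89.6]
tool_rot: [-3.128, 0.002, -1.528]
force: [7.7, -0.0, -4.7]
width: 21.0
```

```bash
python3 -c "
from plan import *
st()"
```

```text
stand [-68.5 120.9  89.6] rot [-3.128e+00  2.000e-03 -1.528e+00] F [ 7.7 -0.4 -4.7] M [-0.   -1.16  0.05] w 21.0 t 31.2
```

>>> {"fn": "apply_moves", "kwargs": {
  "series": [
    [[0, -0.09, 0.03, 0, 0, 0], [0, 0, 0.05, 0, 0, 0], [0, 0, 0.05, 0, 0, 0], [0, 0, 0, 0, 0, 0], [0, 0, 0, 0, 0, 0]]
  ]
}}

```text
clock: 31.88
eef_pos: [462.7, 69.3, 82.2]
tool_rot: [-3.137, 0.001, -1.527]
force: [2.7, 0.3, 1.4]
width: 21.1
```

```bash
python3 -c "
from plan import *
st()"
```

```text
stand [-68.5 120.7  82.2] rot [-3.137e+00  1.000e-03 -1.527e+00] F [2.7 0.2 1.4] M [ 0.03 -0.59  0.06] w 21.1 t 31.9
```

>>> {"fn": "apply_moves", "kwargs": {
  "series": [
    [[0, 0, 0, 0, 0, 0], [0, 0, 0, 0, 0, 0], [0, 0, 0, 0, 0, 0], [0, 0, -0.5, 0, 0, 0], [0, 0, -0.9, 0, 0, 0]]
  ],
  "claw": 0
}}

```text
clock: 32.5
eef_pos: [460.2, 68.8, 151.8]
tool_rot: [3.14, 0.001, -1.527]
force: [0.5, 0.4, 1.2]
width: 42.5
```

>>> {"fn": "apply_moves", "kwargs": {
  "series": [
    [[0, 0, -0.4, 0, 0, 0], [0, -0.27, 0, 0, 0, 0], [0, -0.27, 0, 0, 0, 0], [0, -0.27, 0, 0, 0, 0], [0, -0.27, 0, 0, 0, 0]]
  ],
  "claw": -1
}}

```text
clock: 33.12
eef_pos: [516.4, 71.3, 171.4]
tool_rot: [-3.14, 0.001, -1.527]
force: [-0.1, 0.1, 1.3]
width: 0.0
```

```bash
python3 -c "
from bk import *
ims={n:viewer.get_image(n) for n in C}
p,R,s=st()
r=[]
for n in C:
    cv2.imwrite(f'pics/{n}7.png',ims[n]);o,M=crop(ims[n],proj(n,[500,70,110])[0],70);r.append(o)
cv2.imwrite('pics/m2.png',np.hstack(r))
o,_,_=rows(p,R,[*pose(*SP)([-14,120.5,0])[0][:2],142],-1.523,5);show(o)
"
```

```text
stand [-13.8 120.2 171.8] rot [-3.138e+00  1.000e-03 -1.528e+00] F [ 0.1 -0.5  0.9] M [ 0.03  0.   -0.02] w 0.1 t 33.2
[[[-0.001,0.001,0.119,-0.008,0.002,-0.009],[-0.001,0.001,0.119,-0.008,0.002,-0.009],[-0.001,0.001,0.119,-0.008,0.002,-0.009],[-0.001,0.001,0.119,-0.008,0.002,-0.009],[-0.001,0.001,0.119,-0.008,0.002,-0.009]]]
```

View pics/m2.png

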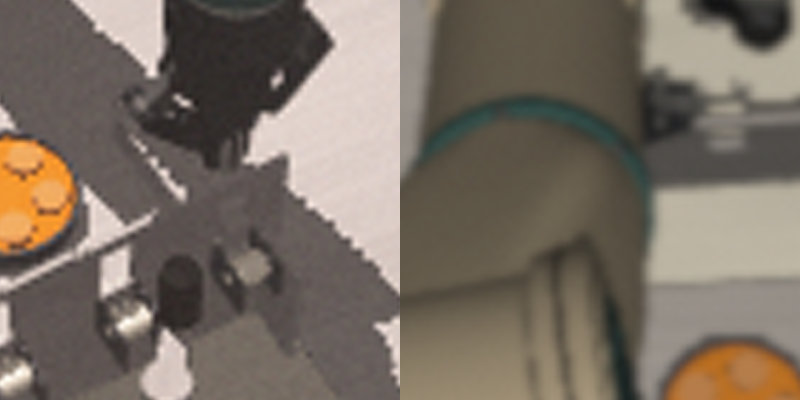

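>>> {"fn": "apply_moves", "kwargs": {
  "series": [
    [[0, 0, 0.13, 0, 0, 0], [0, 0, 0.13, 0, 0, 0], [0, 0, 0.13, 0, 0, 0], [0, 0, 0.13, 0, 0, 0], [0, 0, 0.13, 0, 0, 0]]
  ]
}}

```text
clock: 33.85
eef_pos: [515.7, 71.5, 139.4]
tool_rot: [-3.138, 0.001, -1.527]
force: [-0.2, -0.2, -0.0]
width: -0.1
```

>>> {"fn": "apply_moves", "kwargs": {
  "series": [
    [[0, 0, 0.04, 0, 0, 0], [0, 0, 0.04, 0, 0, 0], [0, 0, 0.04, 0, 0, 0], [0, 0, 0.04, 0, 0, 0], [0, 0, 0, 0, 0, 0]]
  ]
}}

```text
clock: 34.48
eef_pos: [515.9, 71.5, 132.0]
tool_rot: [-3.138, 0.001, -1.527]
force: [-0.1, 0.8, 0.8]
width: -0.1
```

```bash
python3 -c "
from plan import *
st()"
```

```text
stand [-15.3 120.4 132. ] rot [-3.138e+00  1.000e-03 -1.527e+00] F [-0.1  0.8  0.8] M [-0.07 -0.01 -0.01] w -0.1 t 34.5
```

>>> {"fn": "apply_moves", "kwargs": {
  "series": [
    [[0, 0, 0.04, 0, 0, 0], [0, 0, 0.04, 0, 0, 0], [0, 0, 0.04, 0, 0, 0], [0, 0, 0, 0, 0, 0], [0, 0, 0, 0, 0, 0]]
  ]
}}

```text
clock: 35.1
eef_pos: [514.7, 71.4, 125.6]
tool_rot: [-3.141, 0.001, -1.527]
force: [-3.3, -0.4, 0.2]
width: 0.1
```

```bash
python3 -c "
from plan import *
st()"
```

```text
stand [-16.6 120.3 125.6] rot [-3.141e+00  1.000e-03 -1.527e+00] F [-3.3 -0.3  0.2] M [-0.07  0.56  0.03] w 0.1 t 35.1
```

>>> {"fn": "apply_moves", "kwargs": {
  "series": [
    [[0, 0, 0.04, 0, 0, 0], [0, 0, 0.04, 0, 0, 0], [0, 0, 0, 0, 0, 0], [0, 0, 0, 0, 0, 0], [0, 0, 0, 0, 0, 0]]
  ]
}}

```text
clock: 35.72
eef_pos: [514.2, 71.3, 122.4]
tool_rot: [-3.141, 0.001, -1.527]
force: [-7.7, -0.5, 13.1]
width: -0.0
```

```bash
python3 -c "
from bk import *
ims={n:viewer.get_image(n) for n in C}
p,R,s=st()
for n in C: cv2.imwrite(f'pics/{n}8.png',ims[n])
o,M=crop(ims['scene'],proj('scene',[505,60,110])[0],56,W=560);cv2.imwrite('pics/m3.png',cv2.convertScaleAbs(o,alpha=1.5,beta=10))
"
```

```text
stand [-17.  120.3 122.4] rot [-3.141e+00  1.000e-03 -1.527e+00] F [-7.6 -0.2 13.9] M [-0.09  1.49  0.08] w 0.1 t 35.8
```

```bash
python3 - <<'E'
from fit import *
f=("pics/scene8.png","pics/top8.png")
for r in(f,(f[0],None),(None,f[1])): print("L1",*fit((575,332,-1.25),r,(25,25,.2)))
for r in(f,(f[0],None),(None,f[1])): print("R",*fit((438,-308,1.15),r,(20,20,.2)))
p,R,s=state()
o,p,R=rows(p,R,[p[0],p[1],220],-1.523,5);show(o)
E
```

```text
L1 [585.5484365  322.96448761  -1.23318802] -1.0218480825424194
L1 [586.76568354 322.96279336  -1.23415698] -0.5866937041282654
L1 [573.24279658 332.00430791  -1.26686361] -0.5823381543159485
R [ 440.62256387 -308.15951852    1.17474228] -1.08243727684021
R [ 441.42707911 -308.18811613    1.16847462] -0.5225597023963928
R [ 437.01464847 -300.56034261    1.14360934] -0.6774420142173767
[[[-0.0,-0.0,-0.39,-0.001,0.002,-0.007],[-0.0,-0.0,-0.39,-0.001,0.002,-0.007],[-0.0,-0.0,-0.39,-0.001,0.002,-0.007],[-0.0,-0.0,-0.39,-0.001,0.002,-0.007],[-0.0,-0.0,-0.39,-0.001,0.002,-0.007]]]
```

>>> {"fn": "apply_moves", "kwargs": {
  "series": [
    [[0, 0, -0.3, 0, 0, 0], [0, 0, -0.5, 0, 0, 0], [0, 0, -0.5, 0, 0, 0], [0, 0, -0.5, 0, 0, 0], [0, 0, -0.3, 0, 0, 0]]
  ]
}}

```text
clock: 36.45
eef_pos: [517.2, 71.5, 228.7]
tool_rot: [-3.134, 0.002, -1.527]
force: [-0.1, -0.4, 0.1]
width: 0.3
```

```bash
python3 - <<'E'
from plan import *
p,R,s=st()
o,p,R=rows(p,R,[574,335,112],0.31,20);show(o)
E
```

```text
stand [-14.  120.3 228.7] rot [-3.134e+00  2.000e-03 -1.527e+00] F [-0.1 -0.4  0.1] M [ 0.01 -0.04 -0.01] w 0.3 t 36.5
[[[-0.261,-0.067,0.118,-0.003,-0.003,-0.877],[-0.253,-0.091,0.118,-0.003,-0.003,-0.877],[-0.244,-0.114,0.118,-0.003,-0.003,-0.877],[-0.232,-0.136,0.118,-0.003,-0.003,-0.877],[-0.219,-0.157,0.118,-0.003,-0.003,-0.877]]]
[[[-0.204,-0.176,0.118,-0.003,-0.003,-0.877],[-0.187,-0.194,0.118,-0.003,-0.003,-0.877],[-0.168,-0.21,0.118,-0.003,-0.003,-0.877],[-0.148,-0.225,0.118,-0.003,-0.003,-0.877],[-0.127,-0.238,0.118,-0.003,-0.003,-0.877]]]
[[[-0.104,-0.248,0.118,-0.003,-0.003,-0.877],[-0.081,-0.257,0.118,-0.003,-0.003,-0.877],[-0.057,-0.263,0.118,-0.003,-0.003,-0.877],[-0.033,-0.267,0.117,-0.003,-0.003,-0.877],[-0.008,-0.269,0.117,-0.003,-0.003,-0.877]]]
[[[0.017,-0.269,0.117,-0.003,-0.003,-0.877],[0.041,-0.266,0.117,-0.003,-0.003,-0.877],[0.066,-0.261,0.117,-0.003,-0.003,-0.877],[0.089,-0.254,0.117,-0.003,-0.003,-0.877],[0.112,-0.245,0.117,-0.003,-0.003,-0.877]]]
```

>>> {"fn": "apply_moves", "kwargs": {
  "series": [
    [[-0.261, -0.067, 0.118, 0, 0, -0.877], [-0.253, -0.091, 0.118, 0, 0, -0.877], [-0.244, -0.114, 0.118, 0, 0, -0.877], [-0.232, -0.136, 0.118, 0, 0, -0.877], [-0.219, -0.157, 0.118, 0, 0, -0.877]]
  ],
  "claw": 1
}}

```text
clock: 37.08
eef_pos: [530.3, 137.7, 197.4]
tool_rot: [-3.137, -0.001, -1.065]
force: [1.0, -0.1, -0.6]
width: 85.4
```

>>> {"fn": "apply_moves", "kwargs": {
  "series": [
    [[-0.204, -0.176, 0.118, 0, 0, -0.877], [-0.187, -0.194, 0.118, 0, 0, -0.877], [-0.168, -0.21, 0.118, 0, 0, -0.877], [-0.148, -0.225, 0.118, 0, 0, -0.877], [-0.127, -0.238, 0.118, 0, 0, -0.877]]
  ]
}}

```text
clock: 37.7
eef_pos: [544.4, 203.7, 167.9]
tool_rot: [-3.138, -0.002, -0.606]
force: [0.2, 0.1, -0.4]
width: 85.2
```

>>> {"fn": "apply_moves", "kwargs": {
  "series": [
    [[-0.104, -0.248, 0.118, 0, 0, -0.877], [-0.081, -0.257, 0.118, 0, 0, -0.877], [-0.057, -0.263, 0.118, 0, 0, -0.877], [-0.033, -0.267, 0.117, 0, 0, -0.877], [-0.008, -0.269, 0.117, 0, 0, -0.877]]
  ]
}}

```text
clock: 38.33
eef_pos: [558.6, 269.5, 138.6]
tool_rot: [-3.139, -0.004, -0.147]
force: [1.1, 0.6, -0.2]
width: 85.5
```

>>> {"fn": "apply_moves", "kwargs": {
  "series": [
    [[0.017, -0.269, 0.117, 0, 0, -0.877], [0.041, -0.266, 0.117, 0, 0, -0.877], [0.066, -0.261, 0.117, 0, 0, -0.877], [0.089, -0.254, 0.117, 0, 0, -0.877], [0.112, -0.245, 0.117, 0, 0, -0.877]]
  ]
}}

```text
clock: 38.95
eef_pos: [572.9, 335.3, 109.4]
tool_rot: [-3.141, -0.004, 0.312]
force: [1.1, -0.8, -0.3]
width: 85.5
```

```bash
python3 - <<'E'
from fit import *
ims={n:viewer.get_image(n) for n in C}
for n in C: cv2.imwrite(f'pics/{n}9.png',ims[n])
p,R,s=st();print(p)
print(fit((576,331,-1.25),("pics/scene9.png",None),(25,25,.2)))
o,M=crop(ims['scene'],proj('scene',[576,331,30])[0],80,W=400);bdraw(o,M,'scene',(575,332,-1.26))
o2,M=crop(ims['scene'],proj('scene',[505,60,110])[0],64,W=400)
cv2.imwrite('pics/m4.png',np.hstack([o,cv2.convertScaleAbs(o2,alpha=1.3,beta=10)]))
o,p,R=rows(p,R,[574,335,5],0.31,5);show(o)
E
```

```text
stand [ 53.4 382.4 108.9] rot [-3.14e+00 -3.00e-03  3.11e-01] F [-0.1  0.1 -0.1] M [-0.04  0.02 -0.03] w 85.6 t 39.0
[572.01442093 336.52211254 108.90468107]
(array([582.21587073, 330.9438163 ,  -1.27710973]), np.float64(-0.46177157759666443))
[[[0.004,0.009,0.416,-0.004,-0.006,0.002],[0.005,0.009,0.416,-0.004,-0.006,0.002],[0.005,0.009,0.416,-0.004,-0.006,0.002],[0.005,0.009,0.416,-0.004,-0.006,0.002],[0.005,0.008,0.416,-0.004,-0.006,0.002]]]
```

View pics/m4.png

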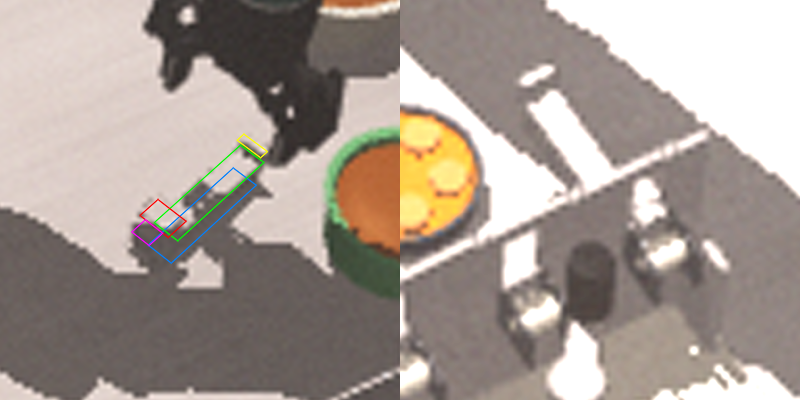

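>>> {"fn": "apply_moves", "kwargs": {
  "series": [
    [[0.004, 0.009, 0.415, 0, 0, 0], [0.005, 0.009, 0.415, 0, 0, 0], [0.005, 0.009, 0.415, 0, 0, 0], [0.005, 0.009, 0.415, 0, 0, 0], [0.005, 0.008, 0.415, 0, 0, 0]]
  ]
}}

```text
clock: 39.67
eef_pos: [574.2, 333.0, 4.3]
tool_rot: [-3.141, -0.003, 0.309]
force: [0.2, -0.7, -0.3]
width: 85.9
```

>>> {"fn": "apply_moves", "kwargs": {
  "series": [
    [[0, 0, 0, 0, 0, 0], [0, 0, 0, 0, 0, 0], [0, 0, 0, 0, 0, 0], [0, 0, 0, 0, 0, 0], [0, 0, 0, 0, 0, 0]]
  ],
  "claw": -1
}}

```text
clock: 40.3
eef_pos: [575.0, 333.7, 7.2]
tool_rot: [-3.141, -0.005, 0.309]
force: [-0.8, 0.1, 5.6]
width: 20.9
```

```bash
python3 - <<'E'
from plan import *
p,R,s=st();print(p)
S=pose(*SP)
o,p,R=rows(p,R,[p[0]-30,p[1]-10,140],0.31,5);show(o)
o,p,R=rows(p,R,[430,200,125],0.9,10);show(o)
o,p,R=rows(p,R,[*S([-105,40,0])[0][:2],112],1.619,10);show(o)
E
```

```text
stand [ 56.2 379.4   7.2] rot [-3.141 -0.005  0.309] F [-0.8  0.1  5.6] M [-0.09  0.29  0.  ] w 20.9 t 40.3
[574.9784681  333.70086153   7.24274039]
[[[-0.124,0.001,-0.532,-0.002,-0.01,-0.001],[-0.124,0.001,-0.532,-0.002,-0.01,-0.001],[-0.125,0.001,-0.531,-0.002,-0.01,-0.001],[-0.125,0.001,-0.531,-0.002,-0.01,-0.001],[-0.126,0.001,-0.531,-0.002,-0.01,-0.001]]]
[[[-0.294,0.165,0.03,-0.0,0.0,-0.563],[-0.304,0.148,0.03,-0.0,0.0,-0.563],[-0.312,0.13,0.03,-0.0,0.0,-0.563],[-0.319,0.111,0.03,-0.0,0.0,-0.563],[-0.325,0.092,0.03,-0.0,0.0,-0.563]]]
[[[-0.33,0.073,0.03,-0.0,0.0,-0.563],[-0.334,0.053,0.03,-0.0,0.0,-0.563],[-0.336,0.033,0.03,-0.0,0.0,-0.563],[-0.337,0.013,0.03,-0.0,0.0,-0.563],[-0.338,-0.006,0.03,-0.0,0.0,-0.563]]]
[[[-0.334,0.265,0.026,0.0,0.0,-0.687],[-0.352,0.241,0.026,0.0,0.0,-0.687],[-0.368,0.215,0.026,0.0,0.0,-0.687],[-0.383,0.188,0.026,0.0,0.0,-0.687],[-0.395,0.16,0.026,0.0,0.0,-0.687]]]
[[[-0.406,0.131,0.026,0.0,0.0,-0.687],[-0.414,0.101,0.026,0.0,0.0,-0.687],[-0.42,0.071,0.026,0.0,0.0,-0.687],[-0.424,0.041,0.026,0.0,0.0,-0.687],[-0.426,0.011,0.026,0.0,0.0,-0.687]]]
```

>>> {"fn": "apply_moves", "kwargs": {
  "series": [
    [[-0.124, 0, -0.571, 0, -0.01, 0], [-0.124, 0, -0.571, 0, -0.01, 0], [-0.125, 0, -0.571, 0, -0.01, 0], [-0.125, 0, -0.571, 0, -0.01, 0], [-0.126, 0, -0.571, 0, -0.01, 0]]
  ]
}}

```text
clock: 40.92
eef_pos: [543.8, 323.0, 149.1]
tool_rot: [3.141, 0.003, 0.31]
force: [0.4, 0.0, -2.1]
width: 20.9
```

>>> {"fn": "apply_moves", "kwargs": {
  "series": [
    [[-0.294, 0.165, 0, 0, 0, -0.563], [-0.304, 0.148, 0, 0, 0, -0.563], [-0.312, 0.13, 0, 0, 0, -0.563], [-0.319, 0.111, 0, 0, 0, -0.563], [-0.325, 0.092, 0, 0, 0, -0.563]]
  ]
}}

```text
clock: 41.55
eef_pos: [486.2, 260.9, 148.5]
tool_rot: [-3.141, 0.002, 0.606]
force: [0.4, -0.1, -2.8]
width: 21.0
```

>>> {"fn": "apply_moves", "kwargs": {
  "series": [
    [[-0.33, 0.073, 0, 0, 0, -0.563], [-0.334, 0.053, 0, 0, 0, -0.563], [-0.336, 0.033, 0, 0, 0, -0.563], [-0.337, 0.013, 0, 0, 0, -0.563], [-0.338, -0.006, 0, 0, 0, -0.563]]
  ]
}}

```text
clock: 42.18
eef_pos: [428.8, 199.2, 148.8]
tool_rot: [-3.14, 0.002, 0.901]
force: [-0.3, -0.7, -2.7]
width: 20.8
```

>>> {"fn": "apply_moves", "kwargs": {
  "series": [
    [[-0.334, 0.265, 0, 0, 0, -0.687], [-0.352, 0.241, 0, 0, 0, -0.687], [-0.368, 0.215, 0, 0, 0, -0.687], [-0.383, 0.188, 0, 0, 0, -0.687], [-0.395, 0.16, 0, 0, 0, -0.687]]
  ]
}}

```text
clock: 42.8
eef_pos: [429.2, 92.4, 148.9]
tool_rot: [-3.14, 0.001, 1.261]
force: [0.5, -0.0, -2.2]
width: 20.4
```

>>> {"fn": "apply_moves", "kwargs": {
  "series": [
    [[-0.406, 0.131, 0, 0, 0, -0.687], [-0.414, 0.101, 0, 0, 0, -0.687], [-0.42, 0.071, 0, 0, 0, -0.687], [-0.424, 0.041, 0, 0, 0, -0.687], [-0.426, 0.011, 0, 0, 0, -0.687]]
  ]
}}

```text
clock: 43.42
eef_pos: [429.1, -14.2, 148.9]
tool_rot: [-3.139, 0.0, 1.621]
force: [0.3, 0.2, -3.2]
width: 20.8
```

```bash
python3 - <<'E'
from plan import *
p,R,s=st();S=pose(*SP)
o,p,R=rows(p,R,[*S([-103,40.3,0])[0][:2],102],1.619,5);show(o)
E
```

```text
stand [-106.1   39.   148.9] rot [-3.139  0.     1.621] F [ 0.3  0.1 -3.2] M [0.02 0.01 0.01] w 20.8 t 43.4
[[[0.005,0.013,0.188,-0.004,0.001,0.003],[0.005,0.013,0.188,-0.004,0.001,0.003],[0.005,0.013,0.188,-0.004,0.001,0.003],[0.005,0.013,0.188,-0.004,0.001,0.003],[0.005,0.013,0.188,-0.004,0.001,0.003]]]
```

>>> {"fn": "apply_moves", "kwargs": {
  "series": [
    [[0.006, 0.013, 0.188, 0, 0, 0.003], [0.006, 0.013, 0.188, 0, 0, 0.003], [0.006, 0.013, 0.188, 0, 0, 0.003], [0.006, 0.013, 0.188, 0, 0, 0.003], [0, 0, 0.188, 0, 0, 0]]
  ]
}}

```text
clock: 44.05
eef_pos: [432.0, -11.3, 101.3]
tool_rot: [-3.14, -0.0, 1.618]
force: [-0.6, -1.2, -2.9]
width: 20.7
```

>>> {"fn": "apply_moves", "kwargs": {
  "series": [
    [[0, 0.14, 0, 0, 0, 0], [0, 0.14, 0, 0, 0, 0], [0, 0.14, 0, 0, 0, 0], [0, 0.14, 0, 0, 0, 0], [0, 0.14, 0, 0, 0, 0]]
  ]
}}

```text
clock: 44.68
eef_pos: [467.5, -10.3, 102.0]
tool_rot: [-3.14, 0.0, 1.617]
force: [-0.1, -0.1, -1.6]
width: 21.4
```

```bash
python3 - <<'E'
from plan import *
p,R,s=st()
E
```

```text
stand [-67.7  41.  102. ] rot [-3.14   0.     1.617] F [-0.1 -0.1 -1.6] M [-0.01  0.05 -0.02] w 21.4 t 44.7
```

>>> {"fn": "apply_moves", "kwargs": {
  "series": [
    [[-0.01, 0.05, 0, 0, 0, 0], [0, 0.05, 0, 0, 0, 0], [0, 0.05, 0, 0, 0, 0], [0, 0, 0, 0, 0, 0], [0, 0, 0, 0, 0, 0]]
  ]
}}

```text
clock: 45.3
eef_pos: [472.2, -10.8, 101.5]
tool_rot: [-3.136, 0.001, 1.618]
force: [-5.9, -0.0, -1.1]
width: 21.1
```

```bash
python3 - <<'E'
from plan import *
p,R,s=st()
E
```

```text
stand [-62.9  40.3 101.5] rot [-3.136e+00  1.000e-03  1.618e+00] F [-5.9  0.3 -1.1] M [-0.    1.01  0.04] w 21.1 t 45.3
```

>>> {"fn": "apply_moves", "kwargs": {
  "series": [
    [[0, -0.05, 0, 0, 0, 0], [0, 0, 0.13, 0, 0, 0], [0, 0, 0.13, 0, 0, 0], [0, 0, 0.13, 0, 0, 0], [0, 0, 0, 0, 0, 0]]
  ]
}}

```text
clock: 45.92
eef_pos: [470.6, -10.7, 81.5]
tool_rot: [-3.137, 0.0, 1.618]
force: [-3.6, 0.2, -5.7]
width: 20.9
```

```bash
python3 - <<'E'
from plan import *
p,R,s=st()
E
```

```text
stand [-64.5  40.4  81.5] rot [-3.137  0.     1.618] F [-3.6  0.4 -5.7] M [0.07 0.94 0.06] w 20.9 t 45.9
```

>>> {"fn": "apply_moves", "kwargs": {
  "series": [
    [[0, -0.02, 0.03, 0, 0, 0], [0, 0, 0.03, 0, 0, 0], [0, 0, 0, 0, 0, 0], [0, 0, 0, 0, 0, 0], [0, 0, 0, 0, 0, 0]]
  ]
}}

```text
clock: 46.55
eef_pos: [470.7, -10.6, 79.4]
tool_rot: [-3.14, 0.0, 1.617]
force: [-4.4, -0.5, -2.6]
width: 20.9
```

```bash
python3 - <<'E'
from plan import *
p,R,s=st()
E
```

```text
stand [-64.4  40.6  79.4] rot [-3.14   0.     1.617] F [-4.4 -0.3 -2.6] M [-0.08  0.77  0.07] w 20.9 t 46.5
```

>>> {"fn": "apply_moves", "kwargs": {
  "series": [
    [[0, -0.06, 0, 0, 0, 0], [0, -0.06, 0, 0, 0, 0], [0, 0, 0, 0, 0, 0], [0, 0, 0, 0, 0, 0], [0, 0, 0, 0, 0, 0]]
  ]
}}

```text
clock: 47.18
eef_pos: [470.7, -10.6, 80.2]
tool_rot: [3.134, -0.002, 1.616]
force: [10.8, -2.5, -9.2]
width: 20.6
```

```bash
python3 - <<'E'
from plan import *
p,R,s=st()
E
```

```text
stand [-64.5  40.5  80.2] rot [ 3.134e+00 -2.000e-03  1.616e+00] F [10.7 -3.  -9.2] M [-0.38 -1.44 -0.09] w 20.6 t 47.2
```

>>> {"fn": "apply_moves", "kwargs": {
  "series": [
    [[0, 0.09, 0, 0, 0, 0], [0, 0, 0, 0, 0, 0], [0, 0, 0, 0, 0, 0], [0, 0, 0, 0, 0, 0], [0, 0, 0, 0, 0, 0]]
  ]
}}

```text
clock: 47.8
eef_pos: [470.6, -10.7, 79.7]
tool_rot: [3.141, 0.0, 1.617]
force: [4.8, -2.6, -4.3]
width: 20.7
```

>>> {"fn": "apply_moves", "kwargs": {
  "series": [
    [[0, 0, 0, 0, 0, 0], [0, 0, 0, 0, 0, 0], [0, 0, 0, 0, 0, 0], [0, 0, -0.5, 0, 0, 0], [0, 0, -0.9, 0, 0, 0]]
  ],
  "claw": 0
}}

```text
clock: 48.42
eef_pos: [468.0, -10.5, 149.2]
tool_rot: [-3.136, -0.0, 1.618]
force: [0.5, -0.2, 0.2]
width: 42.8
```

>>> {"fn": "apply_moves", "kwargs": {
  "series": [
    [[0, 0, -0.4, 0, 0, 0], [0, 0.25, 0, 0, 0, 0], [0, 0.25, 0, 0, 0, 0], [0, 0.25, 0, 0, 0, 0], [0, 0.25, 0, 0, 0, 0]]
  ],
  "claw": -1
}}

```text
clock: 49.05
eef_pos: [520.1, -8.0, 168.5]
tool_rot: [-3.139, -0.0, 1.618]
force: [0.3, 0.5, -0.2]
width: 0.2
```

```bash
python3 - <<'E'
from plan import *
p,R,s=st();S=pose(*SP)
o,p,R=rows(p,R,[*S([-15,40.5,0])[0][:2],134],1.619,5);show(o)
E
```

```text
stand [-15.   40.7 168.5] rot [-3.139 -0.     1.618] F [ 0.3  0.4 -0.2] M [-0.02 -0.03  0.01] w 0.2 t 49.0
[[[-0.001,0.0,0.138,-0.006,-0.001,-0.003],[-0.001,0.0,0.138,-0.006,-0.001,-0.003],[-0.001,0.0,0.138,-0.006,-0.001,-0.003],[-0.001,0.0,0.138,-0.006,-0.001,-0.003],[-0.001,-0.0,0.138,-0.006,-0.001,-0.003]]]
```

>>> {"fn": "apply_moves", "kwargs": {
  "series": [
    [[0, 0, 0.138, 0, 0, 0], [0, 0, 0.138, 0, 0, 0], [0, 0, 0.138, 0, 0, 0], [0, 0, 0.138, 0, 0, 0], [0, 0, 0.138, 0, 0, 0]]
  ]
}}

```text
clock: 49.68
eef_pos: [519.3, -8.3, 134.4]
tool_rot: [-3.14, 0.0, 1.617]
force: [-0.4, -0.6, -0.1]
width: 0.1
```

>>> {"fn": "apply_moves", "kwargs": {
  "series": [
    [[0, 0, 0.04, 0, 0, 0], [0, 0, 0.04, 0, 0, 0], [0, 0, 0.04, 0, 0, 0], [0, 0, 0, 0, 0, 0], [0, 0, 0, 0, 0, 0]]
  ]
}}

```text
clock: 50.3
eef_pos: [519.6, -8.3, 129.2]
tool_rot: [-3.141, 0.0, 1.617]
force: [-1.2, -1.2, 3.9]
width: 0.3
```

>>> {"fn": "apply_moves", "kwargs": {
  "series": [
    [[0, 0, 0.04, 0, 0, 0], [0, 0, 0.04, 0, 0, 0], [0, 0, 0.04, 0, 0, 0], [0, 0, 0, 0, 0, 0], [0, 0, 0, 0, 0, 0]]
  ]
}}

```text
clock: 50.92
eef_pos: [518.3, -8.4, 122.7]
tool_rot: [-3.138, 0.001, 1.618]
force: [-4.6, -0.7, 5.0]
width: -0.1
```

```bash
python3 - <<'E'
from plan import *
p,R,s=st()
E
```

```text
stand [-16.8  40.4 122.7] rot [-3.138e+00  1.000e-03  1.618e+00] F [-4.7 -0.5  5. ] M [-0.13  0.62  0.07] w -0.1 t 50.9
```

>>> {"fn": "apply_moves", "kwargs": {
  "series": [
    [[0, 0, 0.04, 0, 0, 0], [0, 0, 0.02, 0, 0, 0], [0, 0, 0, 0, 0, 0], [0, 0, 0, 0, 0, 0], [0, 0, 0, 0, 0, 0]]
  ]
}}

```text
clock: 51.55
eef_pos: [518.3, -8.4, 122.2]
tool_rot: [-3.139, 0.003, 1.618]
force: [-11.3, -1.2, 30.1]
width: 0.1
```

>>> {"fn": "apply_moves", "kwargs": {
  "series": [
    [[0, 0, -0.3, 0, 0, 0], [0, 0, -0.5, 0, 0, 0], [0, 0, -0.5, 0, 0, 0], [0, 0, -0.5, 0, 0, 0], [0, 0, -0.3, 0, 0, 0]]
  ]
}}

```text
clock: 52.18
eef_pos: [520.2, -8.2, 225.9]
tool_rot: [-3.141, -0.0, 1.617]
force: [0.2, -0.6, 0.5]
width: 0.2
```

```bash
python3 - <<'E'
from fit import *
ims={n:viewer.get_image(n) for n in C}
for n in C: cv2.imwrite(f'pics/{n}10.png',ims[n])
f=("pics/scene10.png","pics/top10.png")
for r in(f,(f[0],None),(None,f[1])): print("R",*fit((438,-306,1.16),r,(25,25,.2)))
p,R,s=st();print(p)
o,_,_=rows(p,R,[438,-309,112],-0.42,20);show(o)
E
```

```text
R [ 440.21874163 -308.87389755    1.17390149] -0.7425827980041504
R [ 441.6879959 -308.2388357    1.1705644] -0.5209474563598633
R [ 432.48771573 -330.43843663    1.35915074] -0.3469543755054474
stand [-14.5  40.6 226. ] rot [3.141 0.    1.617] F [ 0.2  0.3 -0.2] M [ 0.01 -0.04 -0.  ] w -0.1 t 52.3
[520.58532902  -8.12932079 225.99526774]
[[[-0.297,-0.096,0.114,0.0,-0.0,0.973],[-0.305,-0.066,0.114,0.0,-0.0,0.973],[-0.31,-0.034,0.114,0.0,-0.0,0.973],[-0.312,-0.003,0.114,0.0,-0.0,0.973],[-0.311,0.029,0.114,0.0,-0.0,0.973]]]
[[[-0.306,0.06,0.114,0.0,-0.0,0.973],[-0.298,0.091,0.114,0.0,-0.0,0.973],[-0.288,0.121,0.114,0.0,-0.0,0.973],[-0.274,0.15,0.114,0.0,-0.0,0.973],[-0.257,0.177,0.114,0.0,-0.0,0.973]]]
[[[-0.238,0.202,0.114,0.0,-0.0,0.973],[-0.216,0.225,0.114,0.0,-0.0,0.973],[-0.192,0.246,0.114,0.0,-0.0,0.973],[-0.166,0.264,0.114,0.0,-0.0,0.973],[-0.138,0.28,0.114,0.0,-0.0,0.973]]]
[[[-0.109,0.292,0.114,0.0,-0.0,0.973],[-0.079,0.302,0.114,0.0,-0.0,0.973],[-0.048,0.308,0.114,0.0,-0.0,0.973],[-0.016,0.312,0.114,0.0,-0.0,0.973],[0.016,0.312,0.114,0.0,-0.0,0.973]]]
```

>>> {"fn": "apply_moves", "kwargs": {
  "series": [
    [[-0.297, -0.096, 0.114, 0, 0, 0.973], [-0.305, -0.066, 0.114, 0, 0, 0.973], [-0.31, -0.034, 0.114, 0, 0, 0.973], [-0.312, -0.003, 0.114, 0, 0, 0.973], [-0.311, 0.029, 0.114, 0, 0, 0.973]]
  ]
}}

```text
clock: 52.9
eef_pos: [498.1, -84.1, 195.2]
tool_rot: [-3.138, 0.001, 1.104]
force: [0.4, 0.5, -0.6]
width: 0.3
```

>>> {"fn": "apply_moves", "kwargs": {
  "series": [
    [[-0.306, 0.06, 0.114, 0, 0, 0.973], [-0.298, 0.091, 0.114, 0, 0, 0.973], [-0.288, 0.121, 0.114, 0, 0, 0.973], [-0.274, 0.15, 0.114, 0, 0, 0.973], [-0.257, 0.177, 0.114, 0, 0, 0.973]]
  ],
  "claw": 1
}}

```text
clock: 53.52
eef_pos: [477.4, -159.2, 166.7]
tool_rot: [-3.139, 0.003, 0.595]
force: [0.2, 0.7, -0.4]
width: 85.3
```

>>> {"fn": "apply_moves", "kwargs": {
  "series": [
    [[-0.238, 0.202, 0.114, 0, 0, 0.973], [-0.216, 0.225, 0.114, 0, 0, 0.973], [-0.192, 0.246, 0.114, 0, 0, 0.973], [-0.166, 0.264, 0.114, 0, 0, 0.973], [-0.138, 0.28, 0.114, 0, 0, 0.973]]
  ]
}}

```text
clock: 54.15
eef_pos: [456.6, -234.3, 138.3]
tool_rot: [-3.141, 0.003, 0.086]
force: [-0.4, -0.2, -0.2]
width: 85.2
```

>>> {"fn": "apply_moves", "kwargs": {
  "series": [
    [[-0.109, 0.292, 0.114, 0, 0, 0.973], [-0.079, 0.302, 0.114, 0, 0, 0.973], [-0.048, 0.308, 0.114, 0, 0, 0.973], [-0.016, 0.312, 0.114, 0, 0, 0.973], [0.016, 0.312, 0.114, 0, 0, 0.973]]
  ]
}}

```text
clock: 54.78
eef_pos: [435.9, -309.4, 109.8]
tool_rot: [3.141, 0.003, -0.424]
force: [0.1, 1.0, -0.2]
width: 85.3
```

```bash
python3 - <<'E'
from fit import *
ims={n:viewer.get_image(n) for n in C}
for n in C: cv2.imwrite(f'pics/{n}11.png',ims[n])
p,R,s=st();print(p)
print(fit((440,-308,1.17),("pics/scene11.png",None),(25,25,.2)))
o,M=crop(ims['scene'],proj('scene',[440,-308,30])[0],80,W=400);bdraw(o,M,'scene',(440,-308.5,1.17))
o2,M=crop(ims['scene'],proj('scene',[505,30,110])[0],70,W=400)
cv2.imwrite('pics/m5.png',np.hstack([o,cv2.convertScaleAbs(o2,alpha=1.2,beta=10)]))
o,p,R=rows(p,R,[439,-310,5],-.41,5);show(o)
E
```

```text
stand [-114.6 -257.4  109.5] rot [ 3.139  0.004 -0.424] F [-0.2  0.6 -0.8] M [-0.03 -0.    0.03] w 85.4 t 54.9
[ 434.90569744 -310.62005356  109.53667702]
(array([ 440.58735512, -307.86113678,    1.16992707]), np.float64(-0.5467759966850281))
[[[0.016,-0.01,0.418,0.004,0.008,-0.026],[0.015,-0.01,0.418,0.004,0.008,-0.026],[0.015,-0.009,0.418,0.004,0.008,-0.026],[0.015,-0.009,0.418,0.004,0.008,-0.026],[0.014,-0.009,0.418,0.004,0.008,-0.026]]]
```

View pics/m5.png

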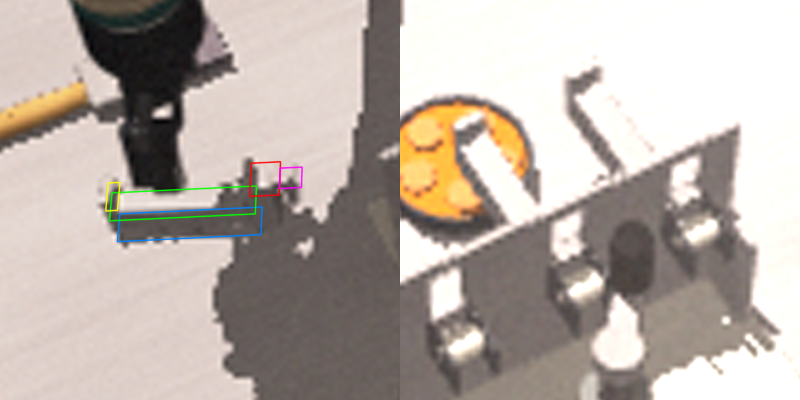

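>>> {"fn": "apply_moves", "kwargs": {
  "series": [
    [[0.016, -0.01, 0.418, 0, 0, -0.026], [0.015, -0.01, 0.418, 0, 0, -0.026], [0.015, -0.009, 0.418, 0, 0, -0.026], [0.015, -0.009, 0.418, 0, 0, -0.026], [0.014, -0.009, 0.418, 0, 0, -0.026]]
  ]
}}

```text
clock: 55.5
eef_pos: [441.0, -307.4, 5.5]
tool_rot: [3.141, 0.002, -0.404]
force: [-0.5, -0.4, 0.6]
width: 85.2
```

>>> {"fn": "apply_moves", "kwargs": {
  "series": [
    [[0, 0, 0, 0, 0, 0], [0, 0, 0, 0, 0, 0], [0, 0, 0, 0, 0, 0], [0, 0, 0, 0, 0, 0], [0, 0, 0, 0, 0, 0]]
  ],
  "claw": -1
}}

```text
clock: 56.12
eef_pos: [440.8, -308.7, 7.5]
tool_rot: [3.14, 0.001, -0.407]
force: [-1.0, 0.9, 6.9]
width: 21.2
```

```bash
python3 - <<'E'
from plan import *
p,R,s=st();print(p);S=pose(*SP)
o,p,R=rows(p,R,[p[0],p[1],130],-.41,5);show(o)
o,p,R=rows(p,R,[*S([-103,-119.5,0])[0][:2],112],-1.523,15);show(o)
E
```

```text
stand [-108.6 -255.8    7.5] rot [ 3.14e+00  1.00e-03 -4.07e-01] F [-0.9  1.   6.9] M [ 0.18  0.34 -0.01] w 21.2 t 56.1
[ 440.79757364 -308.6695019     7.46739309]
[[[-0.001,0.001,-0.49,0.002,0.002,0.006],[-0.0,0.0,-0.49,0.002,0.002,0.006],[-0.0,0.0,-0.49,0.002,0.002,0.006],[-0.0,0.0,-0.49,0.002,0.002,0.006],[-0.0,0.0,-0.49,0.002,0.002,0.006]]]
[[[-0.074,-0.166,0.024,-0.0,-0.0,0.709],[-0.086,-0.16,0.024,-0.0,-0.0,0.709],[-0.097,-0.154,0.024,-0.0,-0.0,0.709],[-0.109,-0.146,0.024,-0.0,-0.0,0.709],[-0.119,-0.137,0.024,-0.0,-0.0,0.709]]]
[[[-0.129,-0.128,0.024,-0.0,-0.0,0.709],[-0.138,-0.118,0.024,-0.0,-0.0,0.709],[-0.146,-0.108,0.024,-0.0,-0.0,0.709],[-0.154,-0.097,0.024,-0.0,-0.0,0.709],[-0.161,-0.085,0.024,-0.0,-0.0,0.709]]]
[[[-0.167,-0.073,0.024,-0.0,-0.0,0.709],[-0.172,-0.06,0.024,-0.0,-0.0,0.709],[-0.176,-0.047,0.024,-0.0,-0.0,0.709],[-0.179,-0.034,0.024,-0.0,-0.0,0.709],[-0.181,-0.021,0.024,-0.0,-0.0,0.709]]]
```

>>> {"fn": "apply_moves", "kwargs": {
  "series": [
    [[0, 0, -0.49, 0, 0, 0], [0, 0, -0.49, 0, 0, 0], [0, 0, -0.49, 0, 0, 0], [0, 0, -0.49, 0, 0, 0], [0, 0, -0.49, 0, 0, 0]]
  ]
}}

```text
clock: 56.75
eef_pos: [440.9, -308.6, 130.0]
tool_rot: [3.141, 0.001, -0.407]
force: [-0.4, -0.5, -2.0]
width: 20.6
```

>>> {"fn": "apply_moves", "kwargs": {
  "series": [
    [[-0.074, -0.166, 0.024, 0, 0, 0.709], [-0.086, -0.16, 0.024, 0, 0, 0.709], [-0.097, -0.154, 0.024, 0, 0, 0.709], [-0.109, -0.146, 0.024, 0, 0, 0.709], [-0.119, -0.137, 0.024, 0, 0, 0.709]]
  ]
}}

```text
clock: 57.38
eef_pos: [440.5, -262.8, 123.1]
tool_rot: [3.14, 0.001, -0.781]
force: [0.9, 0.2, -2.5]
width: 20.9
```

>>> {"fn": "apply_moves", "kwargs": {
  "series": [
    [[-0.129, -0.128, 0.024, 0, 0, 0.709], [-0.138, -0.118, 0.024, 0, 0, 0.709], [-0.146, -0.108, 0.024, 0, 0, 0.709], [-0.154, -0.097, 0.024, 0, 0, 0.709], [-0.161, -0.085, 0.024, 0, 0, 0.709]]
  ]
}}

```text
clock: 58.0
eef_pos: [440.1, -217.3, 117.1]
tool_rot: [3.14, 0.0, -1.152]
force: [0.6, -0.3, -2.1]
width: 21.0
```

>>> {"fn": "apply_moves", "kwargs": {
  "series": [
    [[-0.167, -0.073, 0.024, 0, 0, 0.709], [-0.172, -0.06, 0.024, 0, 0, 0.709], [-0.176, -0.047, 0.024, 0, 0, 0.709], [-0.179, -0.034, 0.024, 0, 0, 0.709], [-0.181, -0.021, 0.024, 0, 0, 0.709]]
  ]
}}

```text
clock: 58.62
eef_pos: [439.7, -171.8, 111.1]
tool_rot: [3.14, -0.0, -1.523]
force: [-0.3, -0.0, -1.9]
width: 20.6
```

```bash
python3 - <<'E'
from plan import *
p,R,s=st();S=pose(*SP)
o,p,R=rows(p,R,[*S([-90,-119.5,0])[0][:2],102],-1.523,5);show(o)
E
```

```text
stand [-103.1 -118.9  111.1] rot [ 3.14  -0.    -1.523] F [-0.3 -0.  -1.9] M [0.02 0.01 0.05] w 20.6 t 58.6
[[[0.002,-0.053,0.036,0.003,-0.0,0.0],[0.002,-0.053,0.036,0.003,-0.0,0.0],[0.002,-0.053,0.036,0.003,-0.0,0.0],[0.002,-0.053,0.036,0.003,-0.0,0.0],[0.002,-0.053,0.036,0.003,-0.0,0.0]]]
```

>>> {"fn": "apply_moves", "kwargs": {
  "series": [
    [[0.002, -0.053, 0.036, 0, 0, 0], [0.002, -0.053, 0.036, 0, 0, 0], [0.002, -0.053, 0.036, 0, 0, 0], [0.002, -0.053, 0.036, 0, 0, 0], [0.002, -0.053, 0.036, 0, 0, 0]]
  ]
}}

```text
clock: 59.25
eef_pos: [453.1, -172.1, 101.8]
tool_rot: [3.14, -0.0, -1.521]
force: [0.0, 0.3, -2.0]
width: 21.2
```

>>> {"fn": "apply_moves", "kwargs": {
  "series": [
    [[0, -0.1, 0, 0, 0, 0], [0, -0.1, 0, 0, 0, 0], [0, -0.1, 0, 0, 0, 0], [0, -0.1, 0, 0, 0, 0], [0, -0.1, 0, 0, 0, 0]]
  ]
}}

```text
clock: 59.88
eef_pos: [478.2, -170.7, 102.0]
tool_rot: [3.14, -0.0, -1.521]
force: [0.0, 0.1, -2.2]
width: 20.9
```

```bash
python3 - <<'E'
from plan import *
p,R,s=st()
E
```

```text
stand [ -64.6 -119.7  102. ] rot [ 3.14  -0.    -1.521] F [ 0.   0.1 -2.2] M [0.02 0.01 0.01] w 20.9 t 59.9
```

>>> {"fn": "apply_moves", "kwargs": {
  "series": [
    [[0, -0.05, 0, 0, 0, 0], [0, -0.05, 0, 0, 0, 0], [0, -0.05, 0, 0, 0, 0], [0, 0, 0, 0, 0, 0], [0, 0, 0, 0, 0, 0]]
  ]
}}

```text
clock: 60.5
eef_pos: [485.2, -170.4, 101.9]
tool_rot: [3.14, -0.0, -1.521]
force: [0.5, -0.2, -1.5]
width: 21.1
```

```bash
python3 - <<'E'
from plan import *
p,R,s=st()
E
```

```text
stand [ -57.7 -119.7  101.9] rot [ 3.14  -0.    -1.521] F [ 0.4 -0.2 -1.5] M [0.04 0.01 0.01] w 21.1 t 60.5
```

>>> {"fn": "apply_moves", "kwargs": {
  "series": [
    [[0, -0.05, 0, 0, 0, 0], [0, -0.05, 0, 0, 0, 0], [0, -0.05, 0, 0, 0, 0], [0, 0, 0, 0, 0, 0], [0, 0, 0, 0, 0, 0]]
  ]
}}

```text
clock: 61.12
eef_pos: [486.9, -170.0, 101.0]
tool_rot: [3.129, 0.002, -1.522]
force: [-11.4, -2.0, 1.9]
width: 21.2
```

```bash
python3 - <<'E'
from plan import *
p,R,s=st()
E
```

```text
stand [ -55.9 -119.4  101. ] rot [ 3.129e+00  2.000e-03 -1.522e+00] F [-11.4  -1.5   1.9] M [-0.19  1.9   0.09] w 21.2 t 61.1
```

>>> {"fn": "apply_moves", "kwargs": {
  "series": [
    [[0, 0.12, 0, 0, 0, 0], [0, 0, 0.14, 0, 0, 0], [0, 0, 0.14, 0, 0, 0], [0, 0, 0.12, 0, 0, 0], [0, 0, 0, 0, 0, 0]]
  ]
}}

```text
clock: 61.75
eef_pos: [485.2, -170.0, 80.7]
tool_rot: [3.136, 0.001, -1.521]
force: [-3.9, -0.6, -6.1]
width: 21.3
```

>>> {"fn": "apply_moves", "kwargs": {
  "series": [
    [[0, 0.06, 0, 0, 0, 0], [0, 0.06, 0, 0, 0, 0], [0, 0, 0, 0, 0, 0], [0, 0, 0, 0, 0, 0], [0, 0, 0, 0, 0, 0]]
  ]
}}

```text
clock: 62.38
eef_pos: [485.4, -170.4, 82.6]
tool_rot: [-3.135, -0.002, -1.519]
force: [6.4, 0.8, -9.0]
width: 20.7
```

```bash
python3 - <<'E'
from plan import *
p,R,s=st()
E
```

```text
stand [ -57.4 -119.8   82.6] rot [-3.135e+00 -2.000e-03 -1.519e+00] F [ 6.4  0.4 -9. ] M [ 0.13 -0.88  0.06] w 20.7 t 62.4
```

>>> {"fn": "apply_moves", "kwargs": {
  "series": [
    [[0, -0.06, 0.02, 0, 0, 0], [0, 0, 0.02, 0, 0, 0], [0, 0, 0, 0, 0, 0], [0, 0, 0, 0, 0, 0], [0, 0, 0, 0, 0, 0]]
  ]
}}

```text
clock: 63.0
eef_pos: [485.4, -170.5, 80.5]
tool_rot: [-3.14, -0.001, -1.52]
force: [4.5, 1.1, 3.4]
width: 20.8
```

>>> {"fn": "apply_moves", "kwargs": {
  "series": [
    [[0, 0, 0, 0, 0, 0], [0, 0, 0, 0, 0, 0], [0, 0, 0, 0, 0, 0], [0, 0, -0.5, 0, 0, 0], [0, 0, -0.9, 0, 0, 0]]
  ],
  "claw": 0
}}

```text
clock: 63.62
eef_pos: [482.1, -170.0, 149.2]
tool_rot: [3.135, 0.001, -1.521]
force: [0.8, -0.2, 0.1]
width: 42.5
```

>>> {"fn": "apply_moves", "kwargs": {
  "series": [
    [[0, 0, -0.4, 0, 0, 0], [0, -0.215, 0, 0, 0, 0], [0, -0.215, 0, 0, 0, 0], [0, -0.215, 0, 0, 0, 0], [0, -0.215, 0, 0, 0, 0]]
  ],
  "claw": -1
}}

```text
clock: 64.25
eef_pos: [527.4, -168.0, 168.9]
tool_rot: [3.138, 0.0, -1.52]
force: [0.6, -0.3, -0.3]
width: -0.2
```

```bash
python3 - <<'E'
from plan import *
p,R,s=st();S=pose(*SP)
o,p,R=rows(p,R,[*S([-14,-119.6,0])[0][:2],134],-1.523,5);show(o)
E
```

```text
stand [ -15.4 -119.4  168.9] rot [ 3.138  0.    -1.52 ] F [ 0.5 -0.4 -0.3] M [ 0.04 -0.03 -0.02] w -0.2 t 64.2
[[[0.001,-0.006,0.14,0.006,0.001,0.005],[0.001,-0.006,0.14,0.006,0.001,0.005],[0.001,-0.006,0.14,0.006,0.001,0.005],[0.001,-0.006,0.14,0.006,0.001,0.005],[0.001,-0.006,0.14,0.006,0.001,0.005]]]
```

>>> {"fn": "apply_moves", "kwargs": {
  "series": [
    [[0, -0.006, 0.14, 0, 0, 0], [0, -0.006, 0.14, 0, 0, 0], [0, -0.006, 0.14, 0, 0, 0], [0, -0.006, 0.14, 0, 0, 0], [0, -0.006, 0.14, 0, 0, 0]]
  ]
}}

```text
clock: 64.88
eef_pos: [528.2, -168.2, 134.4]
tool_rot: [3.14, -0.0, -1.521]
force: [-0.9, -0.4, -0.3]
width: -0.3
```

>>> {"fn": "apply_moves", "kwargs": {
  "series": [
    [[0, 0, 0.04, 0, 0, 0], [0, 0, 0.04, 0, 0, 0], [0, 0, 0.04, 0, 0, 0], [0, 0, 0, 0, 0, 0], [0, 0, 0, 0, 0, 0]]
  ]
}}

```text
clock: 65.5
eef_pos: [528.2, -168.4, 129.3]
tool_rot: [3.14, -0.0, -1.521]
force: [-2.2, -0.5, 5.9]
width: 0.5
```

>>> {"fn": "apply_moves", "kwargs": {
  "series": [
    [[0, 0, 0.04, 0, 0, 0], [0, 0, 0.04, 0, 0, 0], [0, 0, 0.04, 0, 0, 0], [0, 0, 0.02, 0, 0, 0], [0, 0, 0, 0, 0, 0]]
  ]
}}

```text
clock: 66.12
eef_pos: [526.7, -168.4, 122.5]
tool_rot: [3.137, 0.0, -1.521]
force: [-8.2, 0.7, 13.8]
width: 0.2
```

```bash
python3 - <<'E'
from plan import *
p,R,s=st()
E
```

```text
stand [ -16.1 -119.8  122.5] rot [ 3.137  0.    -1.521] F [-8.2  1.1 13.8] M [0.19 1.26 0.07] w 0.2 t 66.1
```

>>> {"fn": "apply_moves", "kwargs": {
  "series": [
    [[0, 0, -0.4, 0, 0, 0], [0, 0, -0.6, 0, 0, 0], [0, 0, -0.8, 0, 0, 0], [0, 0.2, -0.8, 0, 0, 0], [0, 0.5, -0.4, 0, 0, 0]]
  ]
}}

```text
clock: 66.75
eef_pos: [496.0, -169.9, 273.7]
tool_rot: [-3.138, -0.002, -1.519]
force: [-1.3, -0.3, -0.8]
width: 0.2
```

>>> {"fn": "apply_moves", "kwargs": {
  "series": [
    [[0.8, 0.4, 0, 0, 0, 0], [0.8, 0.4, 0, 0, 0, 0], [0.8, 0.4, 0, 0, 0, 0], [0.8, 0.4, 0, 0, 0, 0], [0.8, 0.4, 0, 0, 0, 0]]
  ]
}}

```text
clock: 67.38
eef_pos: [404.1, -376.1, 271.8]
tool_rot: [3.141, -0.001, -1.52]
force: [0.6, -0.3, 0.5]
width: -0.1
```

```bash
python3 - <<'E'
from bk import *
ims={n:viewer.get_image(n) for n in C}
st()
o=[]
for n in C:
    cv2.imwrite(f'pics/{n}12.png',ims[n]); a,M=crop(ims[n],proj(n,[540,-40,80])[0],130,W=400)
    S=pose(*SP)
    draw(a,M,n,S(box(-60,140,155,12)),(255,128,0))
    for y in(-120,40,120):
        B=lambda P:S(np.array(P,float)+[-60,y,65])
        draw(a,M,n,B(box(40,60,13,58)),(0,0,255)); draw(a,M,n,B(box(-60,-52,11,42)),(0,255,255))
    o.append(a)
cv2.imwrite('pics/f1.png',np.hstack(o))
for l in("ring_tin","red_tin","green_tin","tart","dark_tart","jam_jar","pastry_brush"):
    print(l,[np.round(np.array(d['location'])*[560,420]).tolist() for d in viewer.find_in("top",l)[:1]])
E
```

```text
stand [-151.8 -325.6  272. ] rot [ 3.139 -0.005 -1.529] F [-0.3 -0.1 -0.4] M [-0.06  0.05  0.03] w -0.2 t 67.5
ring_tin [[119.0, 228.0]]
red_tin [[444.0, 255.0]]
green_tin [[151.0, 165.0]]
tart [[280.0, 242.0]]
dark_tart [[422.0, 174.0]]
jam_jar [[282.0, 153.0]]
pastry_brush []
```

View pics/f1.png

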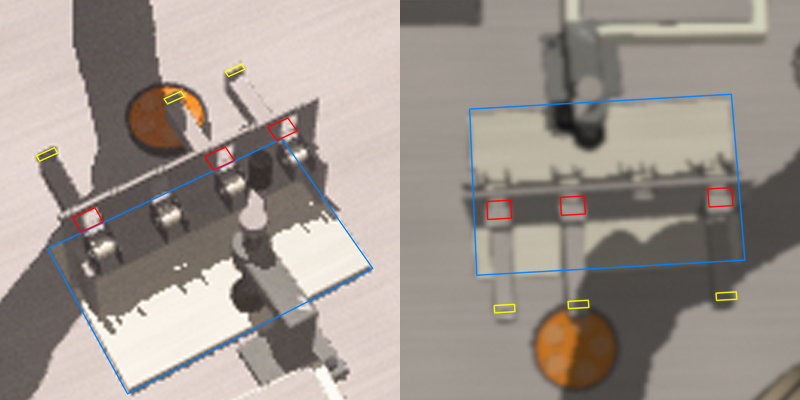

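```bash
python3 -c "
from cell import ctrl
print(ctrl.finish_job())"
```

```text
the job is handed in; nothing more can be done
None
```

The clamp is snugged onto the stand's foot, all three loose brackets are hung and pressed home, and the job is handed in. It took about 67 s of the 210 s. Two points about the clamp are uncertain; they come first below.

- **Clamp:** I cranked it clockwise before touching any bracket. The camera puts the crank at about 896° of total turn, which is about 0.4 turn past pad contact. That assumes the joint started at 0.
  - **Short of a half turn:** just past that point the resistance rose steeply. My two attempts to go further peaked at about 28 N and 18 N at the knob, and the crank settled back each time. I left it there rather than force it.
  - **Harder than expected:** that resistance was stiffer than the stated pad spring explains, and I did not find out why.
- **Brackets:** they are in the slots at y 120, 40 and -120. Each one resisted a pull-back test after hooking. I then pressed each block's top until it stopped 122 to 123 above the counter under 13 to 30 N; home is 123. The final picture matches the home positions.
- **Everything else:** I found only three grey brackets and left the turquoise one alone. The stand's outline still matches its first measured position. The tart looks undisturbed. The network's last report for the jar was a misdetection on the clamp, and it did not find the brush. For the other tins I only printed where it now finds them, without comparing with the start.

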